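# Set up the titrator's sample changer

### The arm

A 6-joint arm with a two-finger parallel gripper is mounted at the origin on the work surface. World frame = base frame: x ahead of the robot, y to its left, z up, the work surface at z = 0. Lengths are in m, angles in rad, forces in N, time in s.
With the tool pointing down it reaches from about 0.35 to 0.875 m from the base axis. Payload 15.5 kg.
Tool frame: the origin (TCP) lies at the very end of the fingers, on their centre line; the grasp point (between the pads) lies 19 mm behind it; z points along the fingers, y is the line along which they close (so a half turn about z gives the same grasp; the last joint's range is limited). The gripper opens to 85 mm and grips with 20 to 120 N. Pads are 22 mm wide; open, the fingers measure 114 mm over their backs; the gripper's body (76 mm by 85 mm) begins 54 mm behind the grasp point. The pads swing forward as they close: fully open they stand 13 mm farther back than shut.
Start: joints at [-1.341, 0.494, 1.345, -0, 1.302, -0.096], TCP at [0.199, -0.592, 0.204] pointing down, gripper open.
Joint ranges: [-2.91, 2.91], [-0.82, 2.16], [0.22, 2.67], [-1.22, 4.37], [0.12, 2.79], [-3.08, 3.08]. Speed limits (rad/s): [1.89, 1.89, 2.57, 3.01, 3.01, 3.01].

### API

Orientations are given as a unit quaternion [x, y, z, w].
In Python, from plant import * gives the robot as it stands.
- The arm moves only by the tool drive_tool, never from a script. Its argument "targets" is a list of rows, each a list of 7 numbers: the finger opening in mm, from 0 to 85.4, then the shift along the tool's x, y, z in mm, then the turn, a rotation vector about the tool's x, y, z in rad. A call has 1 to 8 rows; each row shifts and turns the commanded pose from where the row before left it, along the tool's axes as they then stand; what a row does not reach is not made up. A row lasts 1/8 s, in which the tool goes at most 62.5 mm and 10.7 degrees, less where a joint would pass 70% of its speed; a pose out of reach is approached as far as the arm can. A call is refused whole if a number of a shift passes 62.5 or a number of a turn 0.188, either way. A call with a gripper value outside its range is refused whole. The fingers move at their own pace and stop on an object; the grip force is fixed at half the most. Time passes only in rows, so rows that do not move let the fingers close. It gives the time, the measured TCP pose, the force, the opening and the grip force at its end, in the units of the state.
- get_obs(): the state, without advancing time (a new reading comes with each control period).
- read_camera(name): name is "scene" or "top" or "wrist"; returns a dict with "frame" (420x560x3 uint8, blue, green, red), "camera_matrix" (3x3 intrinsics, pixels), "k1" (the pictures are not rectified: a ray, as slopes to the right and down, at radius r is drawn at 1 + k1 r^2 times it, then the intrinsics apply), "position" and "rotation" of the camera in the world; the wrist camera has in their place "hand_eye" (4x4, takes a point from camera to tool coordinates, whose origin is the TCP and whose axes are the flange's). Camera axes: x right, y down, z forward; pixel columns grow to the right and rows downward; lengths in m; the calibration is good to about 2 mm. A picture is of the moment at which its call begins: read the wrist's pose just before it. There is no depth.
- hand_in(): hands the job in; it is judged then, once.
Trained networks look in the newest picture that a camera, given by its name, has taken for a name from the list of things; names that differ only in an ending like _2 or _b are one class to them, and where a whole thing is asked for, a point or a joint stands for the part that bears it (a point fixed in the world has none). Each returns a list of dicts, best first, with "conf" (0 to 1); they miss things now and then, are a little off and sometimes report something else, mostly with a low value. They report only what shows in the picture. A call takes as long as a camera call. They do not tell look-alikes from the thing itself.
- look_for(camera, label): "rect" ([left, top, width, height] in pixels, round what is visible of it).
- regions_of(camera, label): "region" (420x560 bool, what is visible of it) and "rect" ([left, top, width, height] in pixels, round what is visible of it).
- pinpoint(camera, label): "uv" ([column, row] in pixels: a listed point, or the origin of a listed thing).
The state is a dict: "t": time; "joint_positions": joint angles; "qvel": joint speeds; "effort": joint torques, N m; "ee_pos": TCP position; "tool_rot": TCP orientation; "contact_force": force on the tool from outside, world axes, zero at the start; "ft_torque": the same for the moment, N m; "gripper_width": opening from 0.0 (shut) to 1.0 (fully open); "finger_force": force on a finger pad.
Only numpy, scipy, OpenCV 4.12 (cv2) and the standard library are available. Lean on these libraries where they do the work, as an engineer would, in place of code of your own. Each camera call takes 0.05 s, during which the arm holds its last target. There are 200 camera calls.

### The job

Get the sample changer ready and start it: lift the beaker rack off its parking ring, turn it so that its D-shaft matches the bore of the drive hub, and lower it fully home. Then take every washed beaker from the draining mat, turn it mouth up and stand it in a well of the rack (any free well), and when all are in, press the start key fully down and let go. Leave the other things on the bench where they are.

Things in the scene. Friction and masses are not known exactly. Their poses are not given: they have to be found in the camera images.
- changer: White sample changer of a titrator, fixed to the bench: a box 240 (x) x 320 (y) x 45 mm high with a grey tower (34 x 30 mm, its top 195 mm above the bench) at (+50, +142) mm from the drive axis, whose head (at 163 to 193 mm above the bench) points away from the rack. Origin: on the drive axis, at bench level; x, y along its sides.
- hub: Aluminium drive hub on top of the changer, on the drive axis: a fixed boss 64 mm across and 30 mm high with a D-shaped bore right through it: radius 13 mm, with a flat 8 mm from the axis on the hub's own +x side (a red mark on the hub's top shows that side). It does not turn. Origin: on the axis at the hub's foot (45 mm above the bench), z up.
- hub_mouth (a point): Centre of the D bore at the hub's top face, 75 mm above the bench. Same axes as the hub.
- rack: Beaker rack, loose, about 0.4 kg: a grey disc 190 mm across and 6 mm thick with four wells on top, a bar handle above and a D-shaft below. Origin: on its axis at the disc's underside, z up. A red mark on the disc's top near its rim shows its +x side. Home in the hub, the disc's underside lies flat on the hub's top.
- rack_grip (a point): Centre of the rack's black bar handle, on the axis, 57 mm above the rack's origin. The bar is 14 (rack x) x 44 (rack y) x 22 mm high, on a stem 14 mm thick.
- shaft_tip (a point): Foot of the rack's steel D-shaft, on the axis, 26 mm below the rack's origin. The shaft runs from here up to the disc; its last 7 mm are tapered. Radius 12 mm, with a flat 7 mm from the axis on the rack's own +x side (where the red mark is).
- stand: White parking ring for the rack, fixed, 104 mm across, 92 mm inside, 32 mm high; the rack's disc rests on it with its shaft hanging inside. Origin: centre, at bench level.
- mat: Grey draining mat, fixed, 360 (x) x 220 (y) x 4 mm; origin at the centre of its underside. The washed beakers stand on it mouth down.
- well0 (a point): Centre of the floor of well 0 of the rack: 61 mm from the rack's axis at 45 degrees from its +x, 6 mm above the rack's origin. The well is a dark collar standing 12 mm above this floor, 60 mm inside, 67 mm outside.
- well1 (a point): Centre of the floor of well 1 of the rack: 61 mm from the rack's axis at 135 degrees from its +x, 6 mm above the rack's origin. The well is a dark collar standing 12 mm above this floor, 60 mm inside, 67 mm outside.
- well2 (a point): Centre of the floor of well 2 of the rack: 61 mm from the rack's axis at -135 degrees from its +x, 6 mm above the rack's origin. The well is a dark collar standing 12 mm above this floor, 60 mm inside, 67 mm outside.
- well3 (a point): Centre of the floor of well 3 of the rack: 61 mm from the rack's axis at -45 degrees from its +x, 6 mm above the rack's origin. The well is a dark collar standing 12 mm above this floor, 60 mm inside, 67 mm outside.
- beaker0: Blue plastic beaker, loose, about 0.05 kg: straight-sided, 54 mm outside diameter (its wall has ten slight facets), 66 mm high, wall 3 mm; lying, it rolls only a few cm. Origin: centre of its mouth, in the plane of the rim; its z axis points from the mouth to the bottom (up while it is mouth down, down once it is mouth up). May be absent.
- beaker1: Blue plastic beaker, loose, about 0.05 kg: straight-sided, 54 mm outside diameter (its wall has ten slight facets), 66 mm high, wall 3 mm; lying, it rolls only a few cm. Origin: centre of its mouth, in the plane of the rim; its z axis points from the mouth to the bottom (up while it is mouth down, down once it is mouth up). May be absent.
- beaker2: Blue plastic beaker, loose, about 0.05 kg: straight-sided, 54 mm outside diameter (its wall has ten slight facets), 66 mm high, wall 3 mm; lying, it rolls only a few cm. Origin: centre of its mouth, in the plane of the rim; its z axis points from the mouth to the bottom (up while it is mouth down, down once it is mouth up). May be absent.
- start (a joint): Green start key of the changer, 24 mm across: 0 at rest, 0.005 m fully pressed, springs back; about 5 N presses it home.
- start_top (a point): Centre of the start key's top, 17 mm above the changer's housing (62 mm above the bench) at rest.
- reagent: Bystander: amber bottle, 66 mm across, 160 mm high. Origin: centre of its underside.
- washbottle: Bystander: orange wash bottle with a white spout, 68 mm across, 185 mm high. Origin: centre of its underside.
- tipbox: Bystander: blue pipette-tip box, 85 x 125 x 51 mm. Origin: centre of its underside.
- vialrack: Bystander: small white rack of vials, 50 x 110 x 48 mm. Origin: centre of its underside.
- buffer: Bystander: yellow jar with a white cap, 48 mm across, 75 mm high. Origin: centre of its underside.
- marker: Bystander: white and blue marker pen, 135 mm long, 15 mm thick, lying on the bench. Origin: under its middle; its length lies along its x.
- standard: Bystander: small amber bottle, 44 mm across, 90 mm high. Origin: centre of its underside.
Things that resemble listed ones, but are neither listed nor needed, are in the scene too. Leave any black or turquoise look-alike of the beaker2 alone.

How it is judged:
By the outcome, as a careful person would: the job done as asked, in the order asked, and still so for the second after the job is handed in, with the robot touching nothing.
Of beaker0, beaker1, beaker2 only 2 to 3 are there at a start; the rules pass over those that are not, and their reading is None.
At some moment in a run one of beaker0, beaker1, beaker2 may be knocked a few centimetres aside while the robot is not near it.
It also fails if it takes over 210 s, if anything falls off the work surface, if the arm or the gripper's body presses on something with over 40 N, if the wrist force passes 120 N, or if a joint passes its speed limit or range.

## Working session

There is one attempt and no reset: what is moved stays moved. The work goes in short steps, Python scripts to look and compute and a tool call to move; the robot and the scene stay as the last step left them, time stands still between calls to the robot, and variables do not carry over. Pictures are saved under pics/ and viewed, at most 14 in all, crops included, and the job is handed in when it is done.

Besides the shell and the picture viewer there is one more tool, called after ">>>" as name([rows], argument=value, ...), one row to a line, values as JSON. drive_tool: Moves the arm, as the interface text tells. Its arguments: {"type":"object","properties":{"targets":{"type":"array"}},"required":["targets"]}

```bash
ls; mkdir -p pics
python3 - <<'E'
from plant import *
import cv2,numpy as np
for c in ["scene","top"]:
    r=read_camera(c); cv2.imwrite(f"pics/{c}0.png",r["frame"]); print(c,r["camera_matrix"].tolist(),r["k1"],np.round(r["position"],3),np.round(r["rotation"],3).tolist())
    for l in ["rack","hub","rack_grip","hub_mouth","beaker0","start_top","stand","mat","changer"]:
        print(l,[(np.round(d["uv"],1).tolist(),round(d["conf"],2)) for d in pinpoint(c,l)])
o=get_obs(); print(o)
r=read_camera("wrist");print(r["hand_eye"],r["camera_matrix"],r["k1"])
E
```

```text
pics
scene [[545.1293461678877, 0.0, 279.45214747194586], [0.0, 545.1293461678877, 203.3533328604926], [0.0, 0.0, 1.0]] 0.06522822541166354 [ 1.71  -0.681  0.913] [0.737, 0.468, -0.253, -0.416]
rack [([195.9, 233.5], 0.97)]
hub [([387.1, 185.4], 0.75)]
rack_grip [([194.6, 217.6], 0.97)]
hub_mouth [([391.1, 178.3], 0.66)]
beaker0 [([300.3, 299.1], 0.92), ([278.0, 210.9], 0.82), ([240.4, 291.8], 0.6), ([185.3, 203.0], 0.57)]
start_top [([342.5, 179.1], 0.44)]
stand []
mat [([292.1, 233.1], 0.75), ([388.4, 188.8], 0.65)]
changer [([387.6, 201.0], 0.8), ([178.7, 242.9], 0.21)]
top [[499.39049762546296, 0.0, 277.8304210541578], [0.0, 499.39049762546296, 213.8103582571744], [0.0, 0.0, 1.0]] 0.0032528127530792117 [ 0.462 -0.096  1.484] [-0.704, 0.71, -0.021, 0.023]
rack [([366.7, 236.6], 0.56)]
hub [([143.6, 227.7], 0.72), ([147.6, 229.5], 0.47)]
rack_grip [([370.0, 233.3], 0.56), ([139.0, 231.3], 0.22)]
hub_mouth [([141.2, 229.8], 0.65)]
beaker0 [([429.5, 177.3], 0.96), ([345.6, 313.4], 0.9), ([264.6, 255.9], 0.79), ([305.0, 130.3], 0.65), ([345.3, 155.3], 0.59), ([290.3, 176.5], 0.57)]
st
[... 576 characters left out ...]
450312]), 'tool_rot': array([ 9.86839790e-01,  1.61701045e-01, -2.16089219e-06,  2.11640623e-05]), 'contact_force': array([ 0.54826107, -0.52775345,  0.05122445]), 'ft_torque': array([-0.01310639,  0.02004571,  0.01509465]), 'finger_force': 0.0, 'gripper_width': 0.9958088780328626}
[[ 4.60075922e-04 -9.44062318e-01 -3.29766777e-01  8.35071891e-02]
 [ 9.99999606e-01  6.84889520e-04 -5.65559238e-04  1.03776300e-03]
 [ 7.59776975e-04 -3.29766387e-01  9.44062261e-01 -1.70346950e-01]
 [ 0.00000000e+00  0.00000000e+00  0.00000000e+00  1.00000000e+00]] [[304.77806327   0.         281.00978128]
 [  0.         304.77806327 207.30853463]
 [  0.           0.           1.        ]] -0.009552973618873143
```

View pics/top0.png

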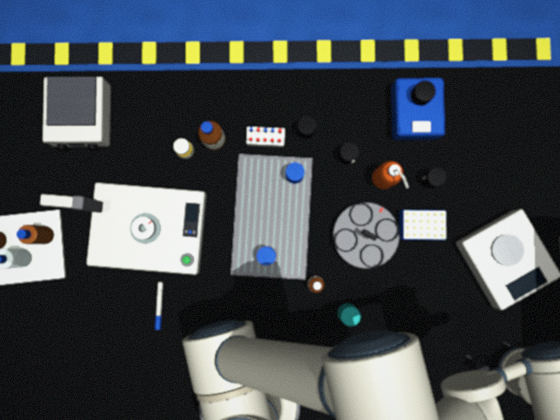

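View pics/scene0.png

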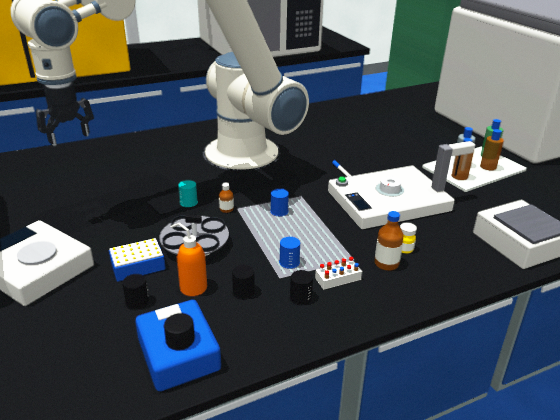

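The top view shows two blue beakers on the mat, at (294,172) and (265,256). The rack is at (366,236) with its red mark at (380,210), the hub is at (145,228) and the start key at (186,259). The turquoise beaker at (349,315) and the black ones are decoys. The scene view agrees.

```bash
cat > h.py <<'E'
from plant import *
import cv2,numpy as np,json
from scipy.spatial.transform import Rotation as R
def cam(name):
    o=get_obs(); r=read_camera(name)
    if name=="wrist":
        T=np.eye(4);T[:3,:3]=R.from_quat(o["tool_rot"]).as_matrix();T[:3,3]=o["ee_pos"]
        M=T@np.array(r["hand_eye"])
        p,Rm=M[:3,3],M[:3,:3]
    else:
        q=np.array(r["rotation"]); p=np.array(r["position"]); Rm=R.from_quat(q).as_matrix() if q.size==4 else q
    return dict(f=r["frame"],K=np.array(r["camera_matrix"]),k=r["k1"],p=p,R=Rm)
def ray(c,uv):
    d=(np.array(uv,float)-c["K"][:2,2])/c["K"][0,0]; s=d.copy()
    for _ in range(20): s=d/(1+c["k"]*(s@s))
    v=c["R"]@np.array([*s,1]); return v/np.linalg.norm(v)
def proj(c,P):
    v=c["R"].T@(np.array(P)-c["p"]); s=v[:2]/v[2]; return s*(1+c["k"]*(s@s))*c["K"][0,0]+c["K"][:2,2]
def at_z(c,uv,z):
    d=ray(c,uv); return c["p"]+d*(z-c["p"][2])/d[2]
def tri(obs):
    A=np.zeros((3,3));b=np.zeros(3)
    for c,uv in obs:
        d=ray(c,uv);M=np.eye(3)-np.outer(d,d);A+=M;b+=M@c["p"]
    X=np.linalg.solve(A,b)
    return X,max(np.linalg.norm(proj(c,X)-uv) for c,uv in obs)
def best(c,l):
    r=pinpoint(c,l); return r[0]["uv"] if r else None
def state():
    o=get_obs()
    with open("log.jsonl","a") as f: f.write(json.dumps([list(map(float,o[k])) for k in("joint_positions","ee_pos","tool_rot")])+"\n")
    print("t",o["t"],"p",np.round(o["ee_pos"],4),"x",np.round(R.from_quat(o["tool_rot"]).as_matrix()[:,0],3),"y",np.round(R.from_quat(o["tool_rot"]).as_matrix()[:,1],3),"z",np.round(R.from_quat(o["tool_rot"]).as_matrix()[:,2],3),"j",np.round(o["joint_positions"],2),"F",np.round(o["contact_force"],1),"w",round(o["gripper_width"],2),"ff",round(o["finger_force"],1))
    return o
def shift(P):
    "shift in tool axes (mm) to reach world P"
    o=get_obs(); return np.round(R.from_quat(o["tool_rot"]).as_matrix().T@(np.array(P)-o["ee_pos"])*1000,1)
E
python3 - <<'E'
from h import *
state()
s=cam("scene");t=cam("top")
for l in ["rack","rack_grip","hub_mouth","start_top","changer"]:
    us,ut=best("scene",l),best("top",l)
    if us is not None and ut is not None: print(l,*[np.round(v,3) for v in tri([(s,us),(t,ut)])])
# beakers (origin=mouth at mat), blue
for us,ut in [((300.3,299.1),None)]: pass
for l in ["beaker0"]:
    a=pinpoint("scene",l);b=pinpoint("top",l)
    print([np.round(at_z(s,d["uv"],.004),3).tolist() for d in a]);print([np.round(at_z(t,d["uv"],.004),3).tolist() for d in b])
    for d in regions_of("top",l)+[]:
        m=d["region"];c=np.median(t["f"][m],axis=0);ys,xs=np.nonzero(m);print("top",xs.mean(),ys.mean(),c,np.round(at_z(t,(xs.mean(),ys.mean()),.05),3))
E
```

```text
t 1.05 p [ 0.1994 -0.5923  0.2045] x [ 0.948  0.319 -0.   ] y [ 0.319 -0.948  0.   ] z [-0. -0. -1.] j [-1.34  0.49  1.35 -0.    1.3  -0.1 ] F [ 1.3 -0.7 -0.2] w 1.0 ff 0.0
rack [ 0.486 -0.335  0.025] 1.59
rack_grip [ 0.722 -0.234  0.195] 134.087
hub_mouth [0.51  0.299 0.09 ] 0.397
start_top [0.422 0.17  0.066] 1.866
changer [0.521 0.293 0.001] 1.014
[[0.271, -0.298, 0.004], [0.816, -0.174, 0.004], [0.661, -0.535, 0.004], [0.44, -0.055, 0.004], [0.677, -0.138, 0.004]]
[[0.808, -0.175, 0.004], [0.42, 0.178, 0.004], [0.663, -0.139, 0.004], [0.435, -0.064, 0.004], [0.738, -0.295, 0.004], [0.659, -0.55, 0.004], [0.261, -0.283, 0.004]]
top 305.8222222222222 127.47160493827161 [31. 29. 29.] [ 0.803 -0.176  0.05 ]
top 265.5090361445783 255.1144578313253 [220. 113.  55.] [ 0.435 -0.056  0.05 ]
top 348.5367231638418 314.00564971751413 [108. 111.  30.] [ 0.266 -0.29   0.05 ]
top 347.27647058823527 153.15588235294118 [37. 35. 35.] [ 0.727 -0.295  0.05 ]
top 432.50223214285717 177.63169642857142 [34. 32. 32.] [ 0.653 -0.539  0.05 ]
top 294.048275862069 172.33793103448275 [217. 109.  49.] [ 0.672 -0.14   0.05 ]
```

>>> drive_tool([
  [85,50.6,-21.7,-7,0,0,0],
  [85,50.6,-21.7,-7,0,0,0],
  [85,50.6,-21.7,-7,0,0,0],
  [85,50.6,-21.7,-7,0,0,0],
  [85,50.6,-21.7,-7,0,0,0],
  [85,50.6,-21.7,-7,0,0,0],
  [85,50.6,-21.7,-7,0,0,0],
  [85,0,0,0,0,0,0],
])

```text
t: 2.8
ee_pos: [0.4892, -0.3329, 0.254]
tool_rot: [0.987, 0.164, 0.001, 0.0]
contact_force: [-0.5, -1.2, -0.4]
gripper_width: 0.996
finger_force: 0.0
```

>>> drive_tool([
  [85,0,0,0,0,0,-0.15],
  [85,0,0,0,0,0,-0.15],
  [85,0,0,0,0,0,-0.15],
  [85,0,0,0,0,0,-0.15],
  [85,0,0,0,0,0,-0.15],
  [85,0,0,0,0,0,0],
])

```text
t: 3.55
ee_pos: [0.4861, -0.3358, 0.2534]
tool_rot: [0.859, 0.511, -0.0, -0.0]
contact_force: [0.1, 0.3, 0.6]
gripper_width: 0.997
finger_force: 0.0
```

Run:
```python
from h import *
o=state()
w=cam("wrist");cv2.imwrite("pics/w1.png",w["f"])
for l,z in [("rack",.032),("rack_grip",.089),("well0",.038),("well1",.038),("well2",.038),("well3",.038),("stand",0)]:
    for d in pinpoint("wrist",l): print(l,np.round(d["uv"],1),round(d["conf"],2),np.round(at_z(w,d["uv"],z),4))
# red mark
f=w["f"].astype(int); m=(f[...,2]>120)&(f[...,1]<90)&(f[...,0]<90)
n,_,st,ce=cv2.connectedComponentsWithStats(m.astype(np.uint8))
for i in range(1,n):
    if st[i,4]>8: print("red",ce[i],st[i,4],np.round(at_z(w,ce[i],.038),4))
```

```text
t 3.55 p [ 0.4861 -0.3358  0.2534] x [ 0.477  0.879 -0.   ] y [ 0.879 -0.477 -0.   ] z [-0.  0. -1.] j [-0.71  0.4   1.36 -0.    1.38 -0.21] F [0.1 0.3 0.6] w 1.0 ff 0.0
rack [290.3 170.8] 0.67 [ 0.4948 -0.3437  0.032 ]
rack [253.9 138.8] 0.23 [ 0.4736 -0.2854  0.032 ]
rack_grip [292.3 182.1] 0.69 [ 0.4952 -0.3444  0.089 ]
well0 [252.1 139.3] 0.76 [ 0.4721 -0.2846  0.038 ]
well0 [253.8 202.3] 0.76 [ 0.4325 -0.357   0.038 ]
well0 [316.4 204. ] 0.71 [ 0.5048 -0.3988  0.038 ]
well0 [323.2 140.5] 0.59 [ 0.5492 -0.328   0.038 ]
well0 [290.3 170.8] 0.26 [ 0.4952 -0.3424  0.038 ]
well1 [252.1 139.3] 0.76 [ 0.4721 -0.2846  0.038 ]
well1 [253.8 202.3] 0.76 [ 0.4325 -0.357   0.038 ]
well1 [316.4 204. ] 0.71 [ 0.5048 -0.3988  0.038 ]
well1 [323.2 140.5] 0.59 [ 0.5492 -0.328   0.038 ]
well1 [290.3 170.8] 0.26 [ 0.4952 -0.3424  0.038 ]
well2 [252.1 139.3] 0.76 [ 0.4721 -0.2846  0.038 ]
well2 [253.8 202.3] 0.76 [ 0.4325 -0.357   0.038 ]
well2 [316.4 204. ] 0.71 [ 0.5048 -0.3988  0.038 ]
well2 [323.2 140.5] 0.59 [ 0.5492 -0.328   0.038 ]
well2 [290.3 170.8] 0.26 [ 0.4952 -0.3424  0.038 ]
well3 [252.1 139.3] 0.76 [ 0.4721 -0.2846  0.038 ]
well3 [253.8 202.3] 0.76 [ 0.4325 -0.357   0.038 ]
well3 [316.4 204. ] 0.71 [ 0.5048 -0.3988  0.038 ]
well3 [323.2 140.5] 0.59 [ 0.5492 -0.328   0.038 ]
well3 [290.3 170.8] 0.26 [ 0.4952 -0.3424  0.038 ]
red [140.375 121.75 ] 24 [ 0.3624 -0.2009  0.038 ]
red [422.20436084 148.43266353] 2339 [ 0.6545 -0.3961  0.038 ]
red [478.33333333 133.5       ] 12 [ 0.7223 -0.4117  0.038 ]
red [140.55555556 135.88888889] 9 [ 0.3523 -0.2147  0.038 ]
red [353.03225806 176.77419355] 31 [ 0.563  -0.3881  0.038 ]
```

View pics/w1.png

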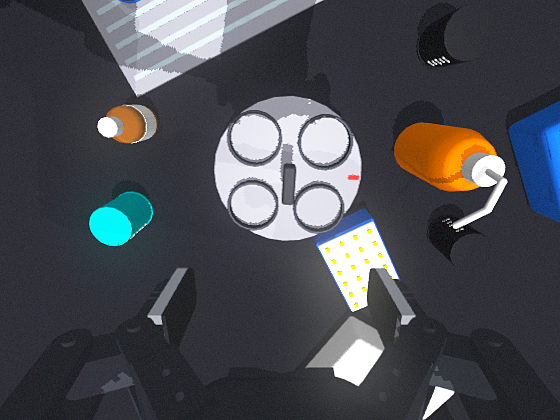

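The rack sits at about (290,170), with the bar upright in the image and the red mark to its right at (353,177). The yaw is about -30°. I'll go lower for a second view.

>>> drive_tool([
  [60,-3,9,45,0,0,0.026],
  [60,0,0,45,0,0,0],
  [60,0,0,0,0,0,0],
  [60,0,0,0,0,0,0],
])

```text
t: 4.45
ee_pos: [0.4938, -0.3427, 0.1651]
tool_rot: [0.866, 0.501, 0.0, 0.001]
contact_force: [-0.6, 0.6, 0.3]
gripper_width: 0.7
finger_force: 0.0
```

Run:
```python
from h import *
o=state()
w=cam("wrist");cv2.imwrite("pics/w2.png",w["f"])
for l,z in [("rack",.032),("rack_grip",.089),("well0",.038)]:
    for d in pinpoint("wrist",l): print(l,np.round(d["uv"],1),round(d["conf"],2),np.round(at_z(w,d["uv"],z),4))
for l in ["rack","rack_grip"]:
  for d in regions_of("wrist",l)[:2]:
    cs,_=cv2.findContours(d["region"].astype(np.uint8),0,1); c=max(cs,key=cv2.contourArea)
    print(l,d["rect"],d["conf"],cv2.minAreaRect(c))
f=w["f"].astype(int); m=(f[...,2]>120)&(f[...,1]<90)&(f[...,0]<90)
n,_,st,ce=cv2.connectedComponentsWithStats(m.astype(np.uint8))
for i in range(1,n):
    if st[i,4]>20: print("red",ce[i],st[i,4],np.round(at_z(w,ce[i],.038),4))
# black bar
m=(f.max(2)<70)
m[:, :200]=0;m[:,380:]=0;m[300:]=0
n,lb,st,ce=cv2.connectedComponentsWithStats(m.astype(np.uint8))
for i in range(1,n):
    if 150<st[i,4]<5000:
        ys,xs=np.nonzero(lb==i); print(st[i],ce[i],cv2.minAreaRect(np.c_[xs,ys].astype(np.float32)))
```

```text
t 4.45 p [ 0.4938 -0.3427  0.1651] x [ 0.499  0.867 -0.   ] y [ 0.867 -0.499  0.002] z [ 0.001 -0.001 -1.   ] j [-0.71  0.5   1.46  0.    1.18 -0.18] F [-0.6  0.6  0.3] w 0.7 ff 0.0
rack [282.4 188.1] 0.6 [ 0.494  -0.3447  0.032 ]
rack_grip [280.3 204.1] 0.57 [ 0.4931 -0.3422  0.089 ]
well0 [323.1 149.2] 0.97 [ 0.5484 -0.329   0.038 ]
well0 [239.2 228.6] 0.84 [ 0.433 -0.359  0.038]
well0 [231.8 143.4] 0.75 [ 0.4747 -0.2802  0.038 ]
well0 [319.  231.5] 0.7 [ 0.5048 -0.4041  0.038 ]
well0 [283.9 186.5] 0.46 [ 0.4969 -0.3425  0.038 ]
rack [190.3, 88.8, 185.4, 182.1] 0.82 ((278.5, 181.5), (181.0, 185.0), 90.0)
rack_grip [188.0, 87.6, 185.1, 188.8] 0.81 ((278.697509765625, 180.96798706054688), (185.1691131591797, 181.11257934570312), 17.354022979736328)
red [ 82.99264706 131.39705882] 136 [ 0.3576 -0.1996  0.038 ]
red [453.36031093 154.98491084] 4374 [ 0.6565 -0.3974  0.038 ]
red [362.515625 192.90625 ] 64 [ 0.563  -0.3882  0.038 ]
[200 114  61  66 227] [215.98678414 151.71365639] ((225.5889129638672, 150.47189331054688), (66.38124084472656, 45.41084289550781), 62.15242004394531)
[302 124  57  59 203] [342.74876847 163.84729064] ((336.7910461425781, 159.5228729248047), (33.695499420166016, 65.79513549804688), 43.15238952636719)
[207 222  57  38 252] [228.68253968 249.53571429] ((231.2185516357422, 244.3936767578125), (58.515869140625, 27.169921875), 19.057706832885742)
[293 226  56  35 200] [325.245 251.35 ] ((324.2000427246094, 247.1000213623047), (25.61444854736328, 57.86968231201172), 71.56504821777344)
[ 200  232   99   68 1650] [231.25272727 282.88242424] ((234.30516052246094, 286.8854064941406), (117.04351806640625, 55.29761505126953), 32.70473098754883)
[340 267  21  33 166] [345.12650602 287.3253012 ] ((350.0, 283.0), (20.0, 32.0), 0.0)
```

View pics/w2.png

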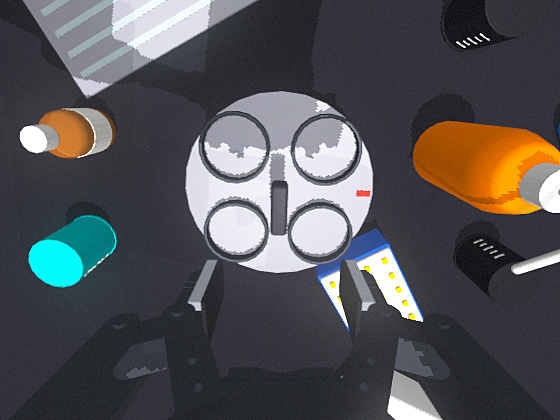

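The bar is upright at columns 273-287 and rows 181-235, so it is centred under the gripper. I'll descend and grip.

>>> drive_tool([
  [60,-1,0,46,0,0,0],
  [60,0,0,47,0,0,0],
  [60,0,0,0,0,0,0],
  [10,0,0,0,0,0,0],
  [0,0,0,0,0,0,0],
  [0,0,0,0,0,0,0],
  [0,0,0,0,0,0,0],
  [0,0,0,0,0,0,0],
])

```text
t: 5.75
ee_pos: [0.4933, -0.3436, 0.0721]
tool_rot: [0.866, 0.501, 0.0, 0.001]
contact_force: [-1.5, 0.5, 10.6]
gripper_width: 0.115
finger_force: 58.8
```

>>> drive_tool([
  [0,0,0,0,0,0,0],
  [0,0,0,0,0,0,0],
  [0,0,0,-20,0,0,0],
  [0,0,0,-45,0,0,0],
  [0,0,0,-45,0,0,0],
  [0,0,0,-45,0,0,0],
  [0,0,0,-45,0,0,0],
  [0,0,0,0,0,0,0],
])

```text
t: 6.75
ee_pos: [0.4939, -0.3441, 0.2745]
tool_rot: [0.866, 0.501, 0.001, 0.003]
contact_force: [-0.1, 1.8, -4.8]
gripper_width: 0.104
finger_force: 59.3
```

Run:
```python
from h import *
o=state()
w=cam("wrist");cv2.imwrite("pics/w3.png",w["f"])
T=np.array(o["ee_pos"]);Rm=R.from_quat(o["tool_rot"]).as_matrix()
z0=T[2]+.019-.057
P=[]
for d in pinpoint("wrist","well0"):
    X=Rm.T@(at_z(w,d["uv"],z0+.006)-T)*1000; print(np.round(d["uv"],1),round(d["conf"],2),np.round(X,1))
for d in regions_of("wrist","rack")[:1]:
    cs,_=cv2.findContours(d["region"].astype(np.uint8),0,1); c=max(cs,key=cv2.contourArea).reshape(-1,2)
    h=cv2.convexHull(c).reshape(-1,2); Q=np.array([(Rm.T@(at_z(w,u,z0+.006)-T))[:2]*1000 for u in h])
    print(cv2.minEnclosingCircle(Q.astype(np.float32)), np.linalg.lstsq(np.c_[2*Q,np.ones(len(Q))],(Q**2).sum(1),rcond=None)[0])
f=w["f"].astype(int); m=(f[...,2]>120)&(f[...,1]<90)&(f[...,0]<90)
n,_,st,ce=cv2.connectedComponentsWithStats(m.astype(np.uint8))
for i in range(1,n):
    if st[i,4]>20: print("red",ce[i],st[i,4],np.round(Rm.T@(at_z(w,ce[i],z0+.006)-T)*1000,1))
```

```text
t 6.75 p [ 0.4939 -0.3441  0.2745] x [ 0.499  0.867 -0.001] y [ 0.867 -0.499  0.007] z [ 0.005 -0.004 -1.   ] j [-0.71  0.4   1.31  0.    1.43 -0.19] F [-0.1  1.8 -4.8] w 0.1 ff 59.3
[336.3 280.5] 0.88 [-47.   42.2  32.3]
[346.3 165.9] 0.69 [42.1 43.5 32.2]
[216.9 163.6] 0.62 [ 43.7 -43.2  31.7]
[227.2 277.2] 0.6 [-43.9 -41.4  31.8]
((-5.129876613616943, 0.909996747970581), 98.53395080566406) [-2.84042730e+00  4.40881494e-01  9.07717231e+03]
red [408.80580177 135.46575342] 1241 [62.2 83.  32.5]
red [136.92592593 127.66666667] 27 [ 67.1 -93.2  31.3]
red [399.7761194  227.02985075] 134 [-2.5 85.4 32.6]
```

View pics/w3.png

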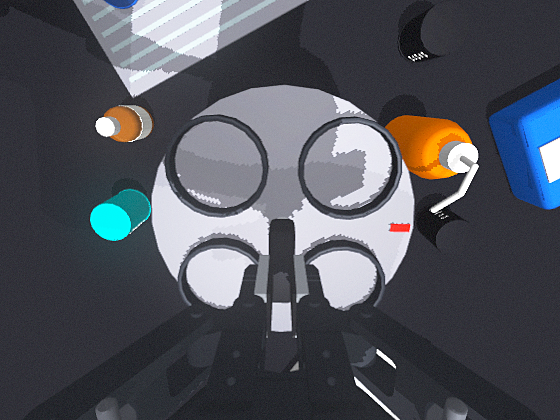

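The rack hangs level in the gripper, with its +x (red mark at (400,227)) along tool +y. Next I'll find the hub's orientation from the saved top and scene pictures and plan the transfer.

Run:
```python
from h import *
for c,z,ctr in [("top",.075,(143,229)),("scene",.075,(390,180))]:
    k=cam(c); f=k["f"].astype(int); m=(f[...,2]-np.maximum(f[...,1],f[...,0])>25)
    ys,xs=np.nonzero(m)
    for x,y in zip(xs,ys):
        if np.hypot(x-ctr[0],y-ctr[1])<25: print(c,x,y,f[y,x],np.round(at_z(k,(x,y),z),4))
    for d in pinpoint(c,"hub_mouth"): print(c,"mouth",d["uv"],d["conf"],at_z(k,d["uv"],z))
    for d in pinpoint(c,"start_top"): print(c,"start",d["uv"],d["conf"],at_z(k,d["uv"],.062))
print(shift((.397,.106,.28)))
```

```text
top 150 221 [162 166 228] [0.5338 0.2691 0.075 ]
top 151 221 [135 136 191] [0.5338 0.2663 0.075 ]
top 149 222 [167 172 233] [0.531  0.2719 0.075 ]
top 150 222 [159 164 232] [0.531  0.2691 0.075 ]
top 151 222 [182 183 226] [0.531  0.2663 0.075 ]
top 148 223 [191 194 236] [0.5282 0.2747 0.075 ]
top 149 223 [178 179 234] [0.5282 0.2719 0.075 ]
top 150 223 [208 207 236] [0.5282 0.2691 0.075 ]
top mouth [138.4, 228.7] 0.66 [0.51236051 0.30171856 0.075     ]
top start [181.0, 262.7] 0.59 [0.41535011 0.18363308 0.062     ]
scene 388 183 [214 216 253] [0.5225 0.2829 0.075 ]
scene 387 184 [215 218 252] [0.5265 0.2763 0.075 ]
scene 388 184 [117 120 245] [0.5278 0.2792 0.075 ]
scene 387 185 [176 176 232] [0.5317 0.2726 0.075 ]
scene 388 185 [196 198 230] [0.533  0.2755 0.075 ]
scene mouth [390.7, 179.7] 0.77 [0.50845123 0.30309998 0.075     ]
scene start [340.9, 179.8] 0.57 [0.42524974 0.17176513 0.062     ]
[ 341.6 -306.6   -9.8]
```

>>> drive_tool([
  [0,43,-38,-5,0,0,0],
  [0,43,-38,-5,0,0,0],
  [0,43,-38,-5,0,0,0],
  [0,43,-38,0,0,0,0],
  [0,43,-38,0,0,0,0],
  [0,43,-38,0,0,0,0],
  [0,43,-38,0,0,0,0],
  [0,40,-40,0,0,0,0],
])

```text
t: 8.2
ee_pos: [0.3969, 0.1067, 0.2855]
tool_rot: [0.866, 0.501, 0.0, 0.0]
contact_force: [1.6, 0.0, -4.1]
gripper_width: 0.102
finger_force: 62.6
```

>>> drive_tool([
  [0,0,0,0,0,0,0],
  [0,0,0,0,0,0,0],
])

```text
t: 8.45
ee_pos: [0.3974, 0.105, 0.2854]
tool_rot: [0.865, 0.501, -0.0, 0.0]
contact_force: [-0.2, 0.2, -3.2]
gripper_width: 0.102
finger_force: 62.6
```

```bash
cat >> h.py <<'E'
def reds(c,z,minA=10):
    f=c["f"].astype(int); m=(f[...,2]-np.maximum(f[...,1],f[...,0])>60)
    n,_,st,ce=cv2.connectedComponentsWithStats(m.astype(np.uint8))
    for i in range(1,n):
        if st[i,4]>minA: print("red",np.round(ce[i],1),st[i,4],np.round(at_z(c,ce[i],z),4))
E
python3 - <<'E'
from h import *
o=state()
w=cam("wrist");cv2.imwrite("pics/w4.png",w["f"])
for d in pinpoint("wrist","hub_mouth"): print("mouth",d["uv"],d["conf"],at_z(w,d["uv"],.075))
for d in pinpoint("wrist","start_top"): print("start",d["uv"],d["conf"],at_z(w,d["uv"],.062))
reds(w,.075)
E
```

```text
t 8.45 p [0.3974 0.105  0.2854] x [ 0.498  0.867 -0.   ] y [ 0.867 -0.498  0.   ] z [ 0. -0. -1.] j [ 0.11  0.1   1.7  -0.    1.34  0.63] F [-0.2  0.2 -3.2] w 0.1 ff 62.6
red [398.8 228.1] 177 [ 0.4961 -0.0428  0.075 ]
red [545.9 335.8] 1241 [ 0.6261 -0.3283  0.075 ]
```

View pics/w4.png

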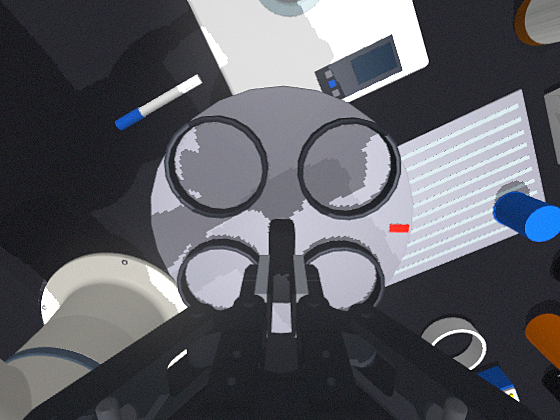

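The hub shows only at the top edge, at about (290,0), so I'll move 28 mm towards it.

>>> drive_tool([
  [0,30,0,0,0,0,0],
  [0,0,0,0,0,0,0],
  [0,0,0,0,0,0,0],
])

```text
t: 8.98
ee_pos: [0.4124, 0.1302, 0.2853]
tool_rot: [0.866, 0.5, -0.0, -0.0]
contact_force: [-0.6, 0.5, -3.9]
gripper_width: 0.107
finger_force: 62.4
```

Run:
```python
from h import *
o=state()
w=cam("wrist");im=w["f"][0:130,200:440];cv2.imwrite("pics/w5.png",cv2.resize(im,None,fx=3,fy=3,interpolation=cv2.INTER_CUBIC))
for d in pinpoint("wrist","hub_mouth"): print("mouth",d["uv"],d["conf"],at_z(w,d["uv"],.075))
for d in pinpoint("wrist","start_top"): print("start",d["uv"],d["conf"],at_z(w,d["uv"],.062))
reds(w,.075)
```

```text
t 8.975 p [0.4124 0.1302 0.2853] x [ 0.499  0.866 -0.001] y [ 0.866 -0.499 -0.   ] z [-0.001 -0.    -1.   ] j [ 0.17  0.13  1.66 -0.    1.35  0.69] F [-0.6  0.5 -3.9] w 0.11 ff 62.4
mouth [283.5, 1.2] 0.6 [0.50630269 0.28943972 0.075     ]
red [310.2   3. ] 41 [0.5304 0.2736 0.075 ]
red [398.3 228. ] 177 [ 0.51   -0.0173  0.075 ]
red [544.4 350.2] 1438 [ 0.6307 -0.3311  0.075 ]
```

View pics/w5.png

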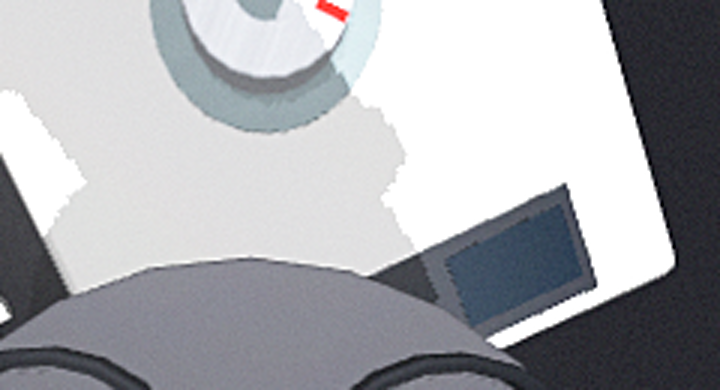

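The hub is cut off at the top, with its red mark at (310,3). I'll move 28 mm more.

>>> drive_tool([
  [0,28,0,0,0,0,0],
  [0,0,0,0,0,0,0],
  [0,0,0,0,0,0,0],
])

```text
t: 9.5
ee_pos: [0.426, 0.1549, 0.2854]
tool_rot: [0.866, 0.501, -0.0, 0.0]
contact_force: [0.1, -0.7, -3.5]
gripper_width: 0.103
finger_force: 62.4
```

Run:
```python
from h import *
o=state()
w=cam("wrist");im=w["f"][0:110,210:360];cv2.imwrite("pics/w6.png",cv2.resize(im,None,fx=5,fy=5,interpolation=cv2.INTER_CUBIC))
for d in pinpoint("wrist","hub_mouth"): print("mouth",d["uv"],d["conf"],at_z(w,d["uv"],.075))
reds(w,.075)
```

```text
t 9.5 p [0.426  0.1549 0.2854] x [ 0.499  0.867 -0.   ] y [ 0.867 -0.499 -0.   ] z [-0. -0. -1.] j [ 0.22  0.17  1.62 -0.    1.36  0.74] F [ 0.1 -0.7 -3.5] w 0.1 ff 62.4
mouth [288.4, 21.9] 0.73 [0.51481584 0.29456398 0.075     ]
red [309.8  32.6] 40 [0.5302 0.2737 0.075 ]
red [398.4 228. ] 176 [0.524  0.0073 0.075 ]
```

View pics/w6.png

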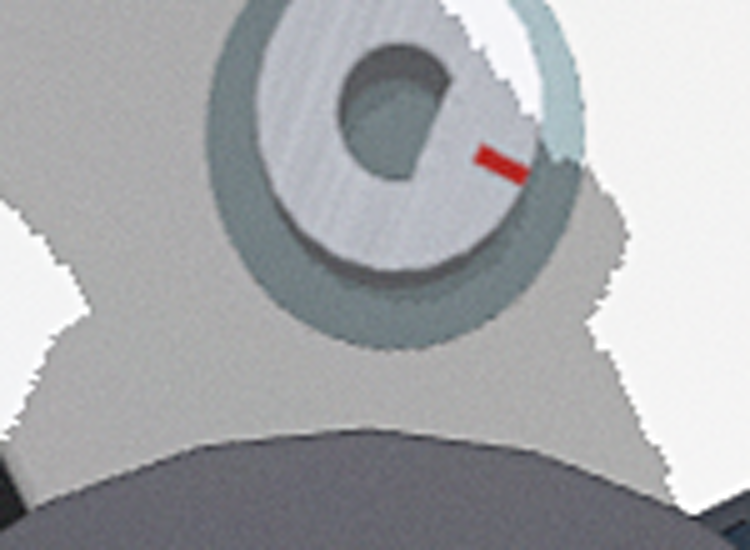

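The D bore sits at crop (395,112), and its flat runs from (450,80) to (412,178) facing the red mark. I'll fit it on the plane z = 75 mm.

Run:
```python
from h import *
from scipy.optimize import least_squares
w=cam("wrist")
g=lambda L:np.array([at_z(w,((x+.5)/5+210-.5,(y+.5)/5-.5),.075)[:2] for x,y in L])
# bore-arc and outer-rim pts, crop px
B=g([(338,115),(345,80),(365,55),(400,43),(430,55),(344,145),(365,170),(395,181)]);O=g([(256,110),(262,165),(290,215),(340,257),(398,271),(450,260),(500,220),(528,185)])
F=g([(450,80),(412,178)])
r=least_squares(lambda q:np.r_[np.hypot(*(B-q[:2]).T)-q[2],np.hypot(*(O-q[:2]).T)-q[3]],[.51,.295,.013,.032])
c=r.x[:2];print(r.x,np.abs(r.fun).max())
for P,rr in((B,.013),(O,.032)):
    q=least_squares(lambda q:np.hypot(*(P-q[:2]).T)-q[2],[.51,.295,rr]);print(q.x)
d=F[1]-F[0];n=np.array([-d[1],d[0]]);n/=np.linalg.norm(n);n*=np.sign(n@(F[0]-c));print("flat normal",np.degrees(np.arctan2(n[1],n[0])),"dist",n@(F[0]-c),n@(F[1]-c))
m=at_z(w,(309.8,32.6),.075)[:2]-c;print("mark",np.degrees(np.arctan2(m[1],m[0])),np.linalg.norm(m))
# same for the rack in hand: red mark + wells, in world at their heights
o=get_obs();T=o["ee_pos"];Rm=R.from_quat(o["tool_rot"]).as_matrix();z0=T[2]+.019-.057
f=w["f"].astype(int);mk=(f[...,2]-np.maximum(f[...,1],f[...,0])>60);mk[:100]=0;mk[:,:350]=0;mk[:,450:]=0
ys,xs=np.nonzero(mk);print("rackmark tool",(Rm.T@(at_z(w,(xs.mean(),ys.mean()),z0+.006)-T)*1000).round(1))
for dd in pinpoint("wrist","well0"): print(np.round(dd["uv"],1),round(dd["conf"],2),np.round(Rm.T@(at_z(w,dd["uv"],z0+.006)-T)*1000,1))
```

```text
[0.51561428 0.29375332 0.01327307 0.03141151] 0.0006726886957337322
[0.51545482 0.29383005 0.01320036]
[0.51596695 0.29402051 0.031686  ]
flat normal -52.886713601345015 dist 0.007790472987298373 0.007790472987298372
mark -53.814993648116626 0.024882789353104413
rackmark tool [-2.1 84.3 32. ]
[225.9 274.8] 0.87 [-42.  -42.4  32. ]
[335.4 277.6] 0.87 [-44.3  41.2  32. ]
[346.  169.6] 0.75 [39.6 43.4 32. ]
[216.6 162.7] 0.71 [ 44.2 -43.5  32. ]
```

>>> drive_tool([
  [0,55.4,3,0,0,0,0],
  [0,55.4,3,0,0,0,0],
  [0,55.4,3,0,0,0,0],
  [0,0,0,0,0,0,0.135],
  [0,0,0,0,0,0,0.135],
  [0,0,0,0,0,0,0.135],
  [0,0,0,0,0,0,0],
  [0,0,0,0,0,0,0],
])

```text
t: 10.7
ee_pos: [0.517, 0.2947, 0.2855]
tool_rot: [0.948, 0.318, -0.0, 0.0]
contact_force: [0.4, 0.5, -4.4]
gripper_width: 0.105
finger_force: 63.0
```

>>> drive_tool([
  [0,0,0,45,0,0,0],
  [0,0,0,45,0,0,0],
  [0,0,0,40,0,0,0],
  [0,0,0,0,0,0,0],
  [0,0,0,0,0,0,0],
])

```text
t: 11.32
ee_pos: [0.5179, 0.2952, 0.1571]
tool_rot: [0.948, 0.317, 0.001, -0.0]
contact_force: [0.5, 0.6, -3.7]
gripper_width: 0.098
finger_force: 63.0
```

Run:
```python
from h import *
o=state();print(shift((.5165,.2945,.15)))
y=R.from_quat(o["tool_rot"]).as_matrix()[:,1];print(np.degrees(np.arctan2(y[1],y[0])))
s=cam("scene");cv2.imwrite("pics/s7.png",cv2.resize(s["f"][110:260,310:510],None,fx=4,fy=4))
```

```text
t 11.325 p [0.5179 0.2952 0.1571] x [0.799 0.601 0.002] y [ 0.601 -0.799  0.   ] z [ 0.002  0.001 -1.   ] j [ 0.42  0.5   1.48 -0.    1.16  1.34] F [ 0.5  0.6 -3.7] w 0.1 ff 63.0
[-1.6 -0.3  7.1]
-53.059371754245774
```

View pics/s7.png

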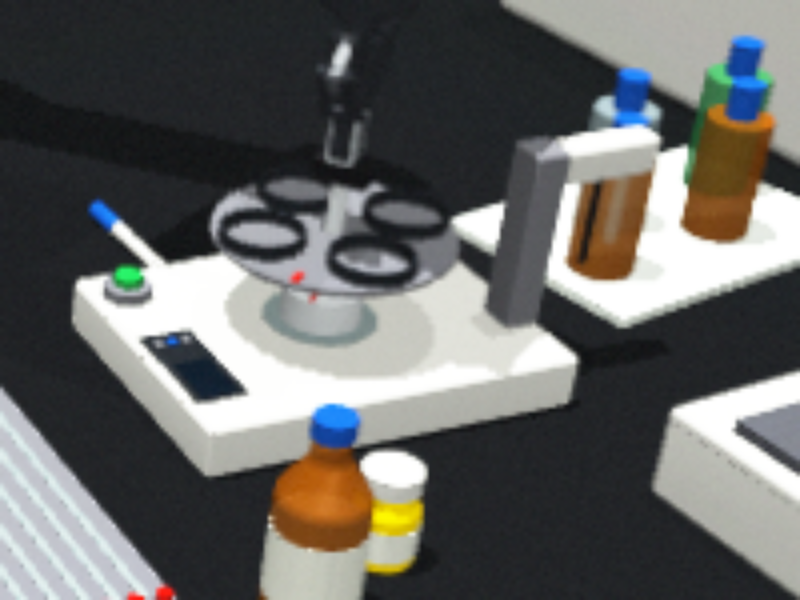

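The rack hovers square over the hub, and both red marks line up at crop (297,277) and (312,297). I'll correct by 1.6 mm and lower in small steps.

>>> drive_tool([
  [0,-1.6,-0.3,5,0,0,-0.005],
  [0,0,0,6,0,0,0],
  [0,0,0,4,0,0,0],
  [0,0,0,3,0,0,0],
  [0,0,0,3,0,0,0],
  [0,0,0,0,0,0,0],
])

```text
t: 12.12
ee_pos: [0.5155, 0.2941, 0.1342]
tool_rot: [0.948, 0.319, -0.0, -0.0]
contact_force: [0.6, -0.6, -4.1]
gripper_width: 0.106
finger_force: 63.0
```

Run:
```python
from h import *
o=state();print(o["ft_torque"],shift((.5165,.2945,.115)))
```

```text
t 12.125 p [0.5155 0.2941 0.1342] x [ 0.797  0.604 -0.   ] y [ 0.604 -0.797 -0.   ] z [-0. -0. -1.] j [0.42 0.52 1.51 0.   1.11 1.34] F [ 0.6 -0.6 -4.1] w 0.11 ff 63.0
[-0.00613913 -0.00399846  0.01287826] [ 1.   0.3 19.2]
```

>>> drive_tool([
  [0,0,0,4,0,0,0],
  [0,0,0,4,0,0,0],
  [0,0,0,4,0,0,0],
  [0,0,0,3,0,0,0],
  [0,0,0,2,0,0,0],
  [0,0,0,0,0,0,0],
])

```text
t: 12.88
ee_pos: [0.5155, 0.2941, 0.1173]
tool_rot: [0.948, 0.319, -0.0, 0.0]
contact_force: [0.6, -0.5, -4.7]
gripper_width: 0.104
finger_force: 63.0
```

Run:
```python
from h import *
o=state();print(o["ft_torque"])
```

```text
t 12.875 p [0.5155 0.2941 0.1173] x [ 0.797  0.604 -0.   ] y [ 0.604 -0.797 -0.   ] z [-0. -0. -1.] j [ 0.42  0.55  1.52 -0.    1.07  1.34] F [ 0.6 -0.5 -4.7] w 0.1 ff 63.0
[ 0.02865741 -0.07515699  0.01418186]
```

Sliding in freely. I'll go the last 2–3 mm, then release and rise.

>>> drive_tool([
  [0,0,0,2,0,0,0],
  [0,0,0,1,0,0,0],
  [0,0,0,0,0,0,0],
])

```text
t: 13.25
ee_pos: [0.5159, 0.2943, 0.1152]
tool_rot: [0.948, 0.319, 0.001, -0.0]
contact_force: [-2.0, -0.9, 6.6]
gripper_width: 0.099
finger_force: 67.8
```

>>> drive_tool([
  [40,0,0,0,0,0,0],
  [40,0,0,0,0,0,0],
  [40,0,0,0,0,0,0],
  [40,0,0,-30,0,0,0],
  [40,0,0,-60,0,0,0],
  [40,0,0,-60,0,0,0],
  [40,0,0,0,0,0,0],
  [40,0,0,0,0,0,0],
])

```text
t: 14.25
ee_pos: [0.5153, 0.2941, 0.2643]
tool_rot: [0.948, 0.319, -0.0, -0.0]
contact_force: [0.2, -0.2, -0.6]
gripper_width: 0.467
finger_force: 0.0
```

Run:
```python
from h import *
o=state()
w=cam("wrist");cv2.imwrite("pics/w8.png",w["f"])
for l,z in [("rack",.075),("rack_grip",.132),("well0",.081),("start_top",.062)]:
    for d in pinpoint("wrist",l): print(l,np.round(d["uv"],1),round(d["conf"],2),np.round(at_z(w,d["uv"],z),4))
reds(w,.081)
s=cam("scene");cv2.imwrite("pics/s8.png",cv2.resize(s["f"][110:260,310:510],None,fx=4,fy=4))
# fit arm kinematics
L=[json.loads(l) for l in open("log.jsonl")]
for j,p,q in L: print(np.round(j,3),np.round(np.hypot(p[0],p[1]),4),round(p[2],4))
```

```text
t 14.25 p [0.5153 0.2941 0.2643] x [ 0.797  0.604 -0.   ] y [ 0.604 -0.797 -0.   ] z [-0. -0. -1.] j [0.42 0.4  1.34 0.   1.4  1.34] F [ 0.2 -0.2 -0.6] w 0.47 ff 0.0
rack [284.8 172.5] 0.68 [0.5198 0.2916 0.075 ]
rack [316.6 211.4] 0.16 [0.5044 0.2295 0.075 ]
rack_grip [282.9 183.6] 0.96 [0.5193 0.2944 0.132 ]
well0 [315.7 213.6] 0.83 [0.5028 0.2305 0.081 ]
well0 [238.3 138.5] 0.78 [0.5201 0.3587 0.081 ]
well0 [245.8 209.4] 0.72 [0.455  0.3026 0.081 ]
well0 [319.5 138.7] 0.7 [0.5759 0.2848 0.081 ]
start_top [311.5 281.2] 0.54 [0.416  0.1643 0.062 ]
red [18.  11.8] 413 [0.4894 0.6091 0.081 ]
red [352.5 177.8] 65 [0.5645 0.2244 0.081 ]
[-1.342  0.494  1.345 -0.     1.302 -0.096] 0.625 0.2045
[-0.705  0.402  1.364 -0.     1.376 -0.208] 0.5908 0.2534
[-0.706  0.499  1.457  0.     1.185 -0.184] 0.6011 0.1651
[-0.708  0.399  1.31   0.     1.425 -0.186] 0.6019 0.2745
[ 0.113  0.1    1.702 -0.     1.339  0.634] 0.4111 0.2854
[ 0.168  0.135  1.661 -0.     1.347  0.691] 0.4324 0.2853
[ 0.217  0.167  1.62  -0.     1.355  0.739] 0.4533 0.2854
[ 0.418  0.501  1.479 -0.     1.16   1.344] 0.5961 0.1571
[0.418 0.525 1.508 0.    1.11  1.34 ] 0.5935 0.1342
[ 0.418  0.545  1.525 -0.     1.072  1.34 ] 0.5935 0.1173
[0.418 0.398 1.341 0.    1.403 1.34 ] 0.5933 0.2643
```

View pics/s8.png

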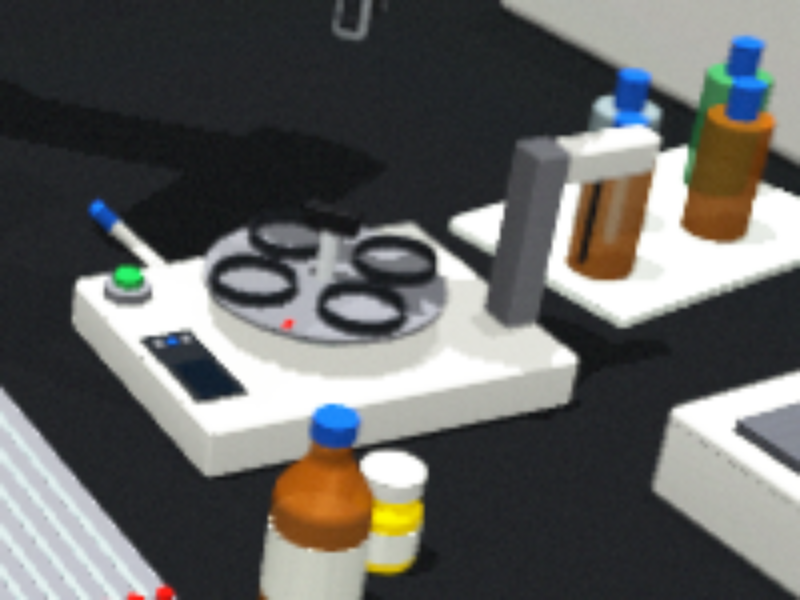

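The rack is home: its disc lies flat on the hub, and I felt contact at TCP 0.115 as expected. Next come two tilt poses to identify the wrist geometry.

>>> drive_tool([
  [85,0,0,-40,0,0,0],
  [85,0,0,0,0,0.17,0],
  [85,0,0,0,0,0.17,0],
  [85,0,0,0,0,0.17,0],
  [85,0,0,0,0,0,0],
])

```text
t: 15.18
ee_pos: [0.5121, 0.2923, 0.3021]
tool_rot: [0.918, 0.308, 0.238, -0.08]
contact_force: [0.1, -0.0, -0.4]
gripper_width: 0.998
finger_force: 0.0
```

```bash
python3 -c "
from h import *
state()"
```

```text
t 15.175 p [0.5121 0.2923 0.3021] x [0.697 0.527 0.486] y [ 0.603 -0.798 -0.001] z [ 0.387  0.294 -0.874] j [0.32 0.14 1.74 0.22 0.79 1.12] F [ 0.1 -0.  -0.4] w 1.0 ff 0.0
```

>>> drive_tool([
  [85,0,0,0,0,-0.17,0],
  [85,0,0,0,0,-0.17,0],
  [85,0,0,0,0,-0.17,0],
  [85,0,0,0,0.17,0,0],
  [85,0,0,0,0.17,0,0],
  [85,0,0,0,0.17,0,0],
  [85,0,0,0,0,0,0],
])

```text
t: 16.05
ee_pos: [0.5172, 0.2922, 0.3028]
tool_rot: [0.918, 0.306, -0.082, -0.24]
contact_force: [0.5, -0.6, 0.1]
gripper_width: 1.0
finger_force: 0.0
```

```bash
cat > kin.py <<'E'
from h import *
from scipy.optimize import least_squares
# Pieper-like arm: Rz(q1) . shoulder(a,H) . Ry(q2) L1 up . Ry(q3)(e along x, L2 up) . Rz(q4) . Ry(q5) Lt up . Rz(q6)
def fk(q,p):
    a,H,L1,e,L2,Lt,g,s4,c=p
    rz=lambda t:R.from_euler("z",t).as_matrix(); ry=lambda t:R.from_euler("y",t).as_matrix()
    A=rz(q[0]);P=A@[a,0,H];pts=[P]
    A=A@ry(q[1]);P=P+A@[0,0,L1];pts.append(P)
    A=A@ry(q[2]+g);P=P+A@[e,0,L2];pts.append(P)
    A=A@ry(-g)@rz(s4*q[3])@ry(q[4]);P=P+A@[c,0,Lt];pts.append(P)
    return pts,A@rz(s4*q[5])
E
python3 - <<'E'
from kin import *
state()
L=[json.loads(l) for l in open("log.jsonl")]
for s4 in(1,-1):
    def res(x):
        p=[*x[:6],0,s4,x[6]]
        return np.concatenate([np.r_[fk(j,p)[0][-1]-t,.1*(fk(j,p)[1][:,2]-R.from_quat(q).as_matrix()[:,2])] for j,t,q in L])
    r=least_squares(res,[0,.4,.4,0,.4,.3,0]);print(s4,r.x.round(4),np.abs(r.fun).max())
    j,t,q=L[-1];M=fk(j,[*r.x[:6],0,s4,r.x[6]])[1];Rm=R.from_quat(q).as_matrix();print((M.T@Rm).round(2))
E
```

```text
t 16.05 p [0.5172 0.2922 0.3028] x [ 0.799  0.602 -0.004] y [ 0.523 -0.697 -0.49 ] z [-0.298  0.389 -0.872] j [0.14 0.48 1.23 0.45 1.69 1.07] F [ 0.5 -0.6  0.1] w 1.0 ff 0.0
1 [0.0337 0.3441 0.6495 0.1738 0.3737 0.449  0.0287] 0.06071898485418043
[[ 0. -1.  0.]
 [ 1.  0.  0.]
 [-0.  0.  1.]]
-1 [-0.0608 -0.2159  0.3406 -0.1603  0.4149 -0.0972 -0.0551] 0.16664652254917628
[[-0.74  0.17 -0.66]
 [-0.54 -0.74  0.41]
 [-0.41  0.66  0.63]]
```

Run:
```python
from kin import *
L=[json.loads(l) for l in open("log.jsonl")]
best=None
for k in range(30):
    x0=np.random.default_rng(k).uniform([-.1,.2,.2,-.2,.2,.1,-.1],[.2,.6,.7,.2,.7,.5,.1])
    f=lambda x:np.concatenate([fk(j,[*x[:6],0,1,x[6]])[0][-1]-t for j,t,q in L])
    r=least_squares(f,x0)
    if best is None or r.cost<best.cost: best=r
print(best.x.round(4));print((best.fun.reshape(-1,3)*1000).round(1))
print(np.linalg.svd(best.jac)[1])
for j,t,q in L[-3:]: print((fk(j,[*best.x[:6],0,1,best.x[6]])[1].T@R.from_quat(q).as_matrix()).round(3).tolist())
```

```text
[0.0337 0.3441 0.6495 0.1738 0.3737 0.449  0.0287]
[[-56.9 -18.2  -4. ]
 [-35.4 -48.1  -3.6]
 [-39.1 -45.   -0.9]
 [-32.9 -50.3  -4.9]
 [ -6.2 -60.7   1.1]
 [ -0.8 -60.6   0.8]
 [  4.3 -60.1   0.3]
 [ 22.7 -55.1  -0.2]
 [ 21.3 -55.7   1. ]
 [ 20.7 -56.    1.7]
 [ 29.2 -52.2  -4.1]
 [ 39.8 -30.5   1.2]
 [ -5.1 -24.9  11.5]]
[7.1648852  6.21707706 0.65251139 0.53102225 0.4281954  0.25660487
 0.23541381]
[[0.0, -1.0, 0.0], [1.0, 0.0, 0.0], [-0.0, 0.0, 1.0]]
[[0.0, -1.0, 0.0], [1.0, 0.0, 0.0], [-0.0, 0.0, 1.0]]
[[0.0, -1.0, 0.0], [1.0, 0.0, 0.0], [-0.0, 0.0, 1.0]]
```

```bash
sed -i 's/a,H,L1,e,L2,Lt,g,s4,c=p/a,H,L1,e,L2,Lt,b,d,c=p;g=0;s4=1/; s/A@\[a,0,H\]/A@[a,b,H]/; s/A@\[c,0,Lt\]/A@[c,d,Lt]/' kin.py
python3 - <<'E'
from kin import *
L=[json.loads(l) for l in open("log.jsonl")]
best=None
for k in range(30):
    x0=np.random.default_rng(k).uniform([-.1,.2,.2,-.2,.2,.1,-.1,-.1,-.1],[.2,.6,.7,.2,.7,.5,.1,.1,.1])
    f=lambda x:np.concatenate([fk(j,x)[0][-1]-t for j,t,q in L])
    r=least_squares(f,x0)
    if best is None or r.cost<best.cost: best=r
print(best.x.round(4));print(np.abs(best.fun).max())
open("kp.json","w").write(json.dumps(list(best.x)))
E
```

```text
[-0.      0.2566  0.5968  0.1179  0.3844  0.3621  0.0596 -0.     -0.    ]
2.220446049250313e-16
```

The kinematic model fits exactly. Next I'll search for feasible directions and tilts for pick, lay, regrasp and place.

```bash
cat >> kin.py <<'E'
kp=json.load(open("kp.json"))
lo=np.array([-2.91,-.82,.22,-1.22,.12,-3.08]);hi=np.array([2.91,2.16,2.67,4.37,2.79,3.08])
Z=np.array([[0,-1,0],[1,0,0],[0,0,1.]])
def FK(q):
    pts,A=fk(q,kp); return pts,A@Z
def ik(P,Rm,seeds):
    out=[]
    for s in seeds:
        f=lambda q:np.r_[(FK(q)[0][-1]-P),.3*R.from_matrix(FK(q)[1].T@Rm).as_rotvec()]
        r=least_squares(f,np.clip(s,lo+.01,hi-.01),bounds=(lo,hi),xtol=1e-12,max_nfev=60)
        if r.cost<1e-9: out.append(r.x)
    return out
def pose(G,psi,th,sx):
    "grasp point G, lean th toward yaw psi; tool x = sx*e side"
    e=np.array([np.cos(psi),np.sin(psi),0]);d=e*np.sin(th)-np.array([0,0,np.cos(th)])
    x=sx*(e*np.cos(th)+np.array([0,0,np.sin(th)])); Rm=np.c_[x,np.cross(d,x),d]
    return np.array(G)+.019*d,Rm
E
python3 - <<'E'
from kin import *
o=get_obs()
seeds=[[0,.5,1.4,0,1.2,0],[0,.5,1.4,1.2,1.4,1],[0,.5,1.4,-1,1.4,-1],[0,.5,1.2,0,2.2,0],[0,.5,1.2,0,1.5,3],[0,.5,1.2,0,1.5,-3]]
G={"A":(.668,-.139,.035),"B":(.437,-.058,.035),"w0":(.576,.286,.12),"w1":(.524,.355,.12),"w2":(.455,.303,.12),"w3":(.507,.234,.12)}
for n,g in G.items():
  az=np.arctan2(g[1],g[0])
  for deg in range(-180,180,30):
    for th in (30,45,60):
      row=[]
      for sx in (1,-1):
        P,Rm=pose(g,np.radians(deg),np.radians(th),sx)
        ss=[[az]+s[1:] for s in seeds]
        S=ik(P,Rm,ss)
        S=[s for s in S if s[3]<2.2]
        if S:
            s=max(S,key=lambda s:min((s-lo).min(),(hi-s).min())); row.append((sx,s.round(1).tolist(),round(FK(s)[0][2][2],2)))
      if row: print(n,deg,th,row[0] if len(row)==1 else row)
E
```

```text
A -180 30 [(1, [-0.2, 1.0, 0.8, -0.1, 1.8, -1.8], np.float64(0.33)), (-1, [-0.2, 1.0, 0.8, -0.1, 1.8, 1.3], np.float64(0.33))]
A -180 45 [(1, [-0.2, 1.2, 0.5, -0.2, 2.2, -1.8], np.float64(0.28)), (-1, [-0.2, 1.2, 0.5, -0.2, 2.2, 1.3], np.float64(0.28))]
A -150 30 [(1, [-0.1, 1.0, 0.9, -0.3, 1.6, -2.2], np.float64(0.33)), (-1, [-0.1, 1.0, 0.9, -0.3, 1.6, 1.0], np.float64(0.33))]
A -150 45 [(1, [-0.1, 1.1, 0.7, -0.4, 1.9, -2.2], np.float64(0.28)), (-1, [-0.1, 1.1, 0.7, -0.4, 1.9, 0.9], np.float64(0.28))]
A -150 60 [(1, [-0.1, 1.3, 0.5, -0.6, 2.2, -2.3], np.float64(0.21)), (-1, [-0.1, 1.3, 0.5, -0.6, 2.2, 0.9], np.float64(0.21))]
A -120 30 [(1, [-0.1, 0.9, 1.2, -0.5, 1.3, -2.5], np.float64(0.33)), (-1, [-0.1, 0.9, 1.2, -0.5, 1.3, 0.6], np.float64(0.33))]
A -120 45 [(1, [0.0, 1.0, 1.0, -0.7, 1.5, -2.4], np.float64(0.28)), (-1, [0.0, 1.0, 1.0, -0.7, 1.5, 0.7], np.float64(0.28))]
A -120 60 [(1, [0.1, 1.2, 0.9, -0.8, 1.7, -2.4], np.float64(0.21)), (-1, [0.1, 1.2, 0.9, -0.8, 1.7, 0.7], np.float64(0.21))]
A -90 30 [(1, [-0.0, 0.8, 1.4, -0.6, 1.0, -2.8], np.float64(0.33)), (-1, [-0.0, 0.8, 1.4
[... 20076 characters left out ...]
-0.7], np.float64(0.42)), (-1, [0.0, 0.6, 1.6, 0.5, 1.2, 2.4], np.float64(0.42))]
w3 120 45 [(1, [-0.1, 0.7, 1.5, 0.6, 1.4, -0.9], np.float64(0.36)), (-1, [-0.1, 0.7, 1.5, 0.6, 1.4, 2.3], np.float64(0.36))]
w3 120 60 [(1, [-0.1, 0.9, 1.5, 0.8, 1.6, -1.0], np.float64(0.29)), (-1, [-0.1, 0.9, 1.5, 0.8, 1.6, 2.2], np.float64(0.29))]
w3 150 30 [(1, [0.1, 0.7, 1.4, 0.3, 1.5, -1.0], np.float64(0.42)), (-1, [0.1, 0.7, 1.4, 0.3, 1.5, 2.1], np.float64(0.42))]
w3 150 45 [(1, [0.1, 0.8, 1.2, 0.4, 1.7, -1.1], np.float64(0.36)), (-1, [0.1, 0.8, 1.2, 0.4, 1.7, 2.1], np.float64(0.36))]
w3 150 60 [(1, [0.0, 1.0, 1.1, 0.5, 2.0, -1.1], np.float64(0.29)), (-1, [0.0, 1.0, 1.1, 0.5, 2.0, 2.1], np.float64(0.29))]
```

The kinematics are settled. I'll use tool x = world +y and lean about tool y by ±45°:
- **Lay down:** pick at +45° and lay flat at +45° in the opposite sense.
- **Regrasp:** at -45°.
- **Place:** at +45°, mouth up.

The best wells are w3 (approach yaw 90°) and w0 (approach yaw 150°). Now I'll straighten up and look at the mat.

>>> drive_tool([
  [85,0,0,0,-0.17,0,0],
  [85,0,0,0,-0.17,0,0],
  [85,0,0,0,-0.17,0,0],
  [85,0,0,0,0,0,-0.155],
  [85,0,0,0,0,0,-0.155],
  [85,0,0,0,0,0,-0.155],
  [85,0,0,0,0,0,-0.155],
  [85,0,0,0,0,0,-0.155],
])

```text
t: 17.05
ee_pos: [0.5158, 0.2949, 0.3055]
tool_rot: [0.755, 0.656, 0.0, 0.001]
contact_force: [0.2, 0.5, 0.3]
gripper_width: 0.995
finger_force: 0.0
```

>>> drive_tool([
  [85,-20,0,0,0,0,-0.155],
  [85,-50,-2,0,0,0,0],
  [85,-50,-2,0,0,0,0],
  [85,-50,-2,0,0,0,0],
  [85,-50,-2,0,0,0,0],
  [85,-50,-2,0,0,0,0],
  [85,-50,-2,0,0,0,0],
  [85,-30,-2,0,0,0,0],
])

```text
t: 18.05
ee_pos: [0.5017, -0.0576, 0.3056]
tool_rot: [0.704, 0.71, -0.001, 0.002]
contact_force: [1.0, 0.3, -1.0]
gripper_width: 0.994
finger_force: 0.0
```

>>> drive_tool([
  [85,0,0,0,0,0,0],
  [85,0,0,0,0,0,0],
])

```text
t: 18.3
ee_pos: [0.5017, -0.0551, 0.305]
tool_rot: [0.704, 0.71, -0.0, 0.001]
contact_force: [-0.3, 0.0, -0.9]
gripper_width: 0.997
finger_force: 0.0
```

```bash
cat >> h.py <<'E'
def blues(c,zc,minA=150):
    "blue blobs: centroid at height zc"
    hsv=cv2.cvtColor(c["f"],cv2.COLOR_BGR2HSV); m=cv2.inRange(hsv,(100,130,60),(118,255,255))
    n,lb,st,ce=cv2.connectedComponentsWithStats(m)
    for i in range(1,n):
        if st[i,4]>minA: print("blue",np.round(ce[i],1),st[i].tolist(),np.round(at_z(c,ce[i],zc),4))
E
python3 - <<'E'
from h import *
o=state()
w=cam("wrist");cv2.imwrite("pics/w9.png",w["f"])
for d in pinpoint("wrist","beaker0"): print(np.round(d["uv"],1),round(d["conf"],2),np.round(at_z(w,d["uv"],.004),4))
blues(w,.07)
E
```

```text
t 18.3 p [ 0.5017 -0.0551  0.305 ] x [-0.009  1.    -0.001] y [1.    0.009 0.001] z [ 0.001 -0.001 -1.   ] j [-0.23  0.23  1.48 -0.    1.43 -0.24] F [-0.3  0.  -0.9] w 1.0 ff 0.0
[407.  291.2] 0.9 [ 0.731  -0.2948  0.004 ]
[237.5 156.2] 0.89 [ 0.4328 -0.0526  0.004 ]
[383.7 209.7] 0.82 [ 0.6696 -0.1383  0.004 ]
[463.9 226.4] 0.75 [ 0.8082 -0.1668  0.004 ]
[148.1 286.4] 0.64 [ 0.2622 -0.2893  0.004 ]
[189.9 238.5] 0.19 [ 0.3465 -0.1934  0.004 ]
blue [233.5 162.9] [212, 140, 44, 46, 1472] [ 0.4365 -0.0503  0.07  ]
blue [394.3 218.7] [369, 195, 52, 48, 1696] [ 0.6627 -0.1285  0.07  ]
blue [547.8 341.5] [525, 262, 35, 142, 2512] [ 0.9509 -0.3471  0.07  ]
blue [287.9 363.1] [267, 355, 45, 18, 654] [ 0.5152 -0.3961  0.07  ]
blue [447.4 404.3] [422, 386, 48, 34, 708] [ 0.8091 -0.4921  0.07  ]
```

View pics/w9.png

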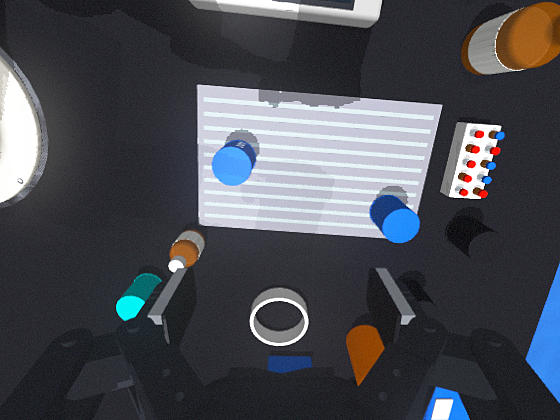

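The beakers are at image (233,163) and (395,219), on the mat at about (0.434,-0.053) and (0.669,-0.138). I'll position over the first one, tilt, and measure again from the tilted view.

>>> drive_tool([
  [85,6,-22,35,0,0,0],
  [85,6,-22,35,0,0,0],
  [85,6,-23,35,0,0,-0.009],
  [85,0,0,0,0,0.157,0],
  [85,0,0,0,0,0.157,0],
  [85,0,0,0,0,0.157,0],
  [85,0,0,0,0,0.157,0],
  [85,0,0,0,0,0.157,0],
])

```text
t: 19.4
ee_pos: [0.4347, -0.0382, 0.2]
tool_rot: [0.647, 0.659, 0.27, -0.274]
contact_force: [0.9, 0.4, -0.8]
gripper_width: 0.996
finger_force: 0.0
```

>>> drive_tool([
  [85,0,0,0,0,0,0],
  [85,0,0,0,0,0,0],
])

```text
t: 19.65
ee_pos: [0.4341, -0.0377, 0.1995]
tool_rot: [0.648, 0.66, 0.267, -0.272]
contact_force: [0.2, 0.2, -0.3]
gripper_width: 0.992
finger_force: 0.0
```

```bash
cat > bk.py <<'E'
from h import *
def fit_beaker(views,x0,axis=None):
    "fit vertical beaker (mouth-down, z .004-.070) centre xy to blue masks: min distance of projected hull to mask hull"
    from scipy.optimize import least_squares
    a=np.linspace(0,2*np.pi,40,endpoint=False)
    def hull(c,xy):
        P=[proj(c,(xy[0]+.027*np.cos(t),xy[1]+.027*np.sin(t),z)) for t in a for z in(.004,.070)]
        return cv2.convexHull(np.array(P,np.float32))
    H=[]
    for c in views:
        hsv=cv2.cvtColor(c["f"],cv2.COLOR_BGR2HSV); m=cv2.inRange(hsv,(100,110,40),(120,255,255))
        n,lb,st,ce=cv2.connectedComponentsWithStats(m); u=proj(c,(*x0,.04))
        i=min((i for i in range(1,n) if st[i,4]>150),key=lambda i:np.hypot(*(ce[i]-u)))
        H.append((lb==i).astype(np.uint8))
    def cost(xy):
        s=0
        for c,m in zip(views,H):
            k=np.zeros_like(m);cv2.fillConvexPoly(k,hull(c,xy).astype(np.int32),1);s+=1-(k&m).sum()/(k|m).sum()
        return s
    from scipy.optimize import minimize
    r=minimize(cost,x0,method="Nelder-Mead",options=dict(initial_simplex=[x0,np.add(x0,(.01,0)),np.add(x0,(0,.01))],xatol=2e-4))
    return r.x,r.fun/len(views)
E
python3 - <<'E'
from bk import *
o=state(); w=cam("wrist");t=cam("top");s=cam("scene")
cv2.imwrite("pics/w10.png",w["f"])
for n,x0 in(("B",(.435,-.053)),("A",(.668,-.139))):
    for nm,v in(("w",[w]),("t",[t]),("s",[s])):
        try: print(n,nm,*fit_beaker(v,x0))
        except Exception as e: print(n,nm,e)
for d in pinpoint("wrist","beaker0"): print(np.round(d["uv"],1),round(d["conf"],2),np.round(at_z(w,d["uv"],.004),4))
print(shift((.435,-.037,.1)))
E
```

```text
t 19.65 p [ 0.4341 -0.0377  0.1995] x [-0.012  0.709  0.705] y [ 1.     0.018 -0.001] z [-0.013  0.705 -0.709] j [-0.7   0.5   1.71  0.56  1.52 -0.92] F [ 0.2  0.2 -0.3] w 0.99 ff 0.0
B w [ 0.4340694 -0.0558703] 0.03076923076923077
B t [ 0.43212891 -0.05814648] 0.060509554140127375
B s [ 0.43317062 -0.04886945] 0.046558704453441346
A w [ 0.74848141 -0.13167548] 0.4555555555555556
A t [ 0.67124585 -0.14206885] 0.1151685393258427
A s [ 0.67543702 -0.13491915] 0.06614173228346454
[281.2 309.2] 0.64 [ 0.4329 -0.0511  0.004 ]
[342.1  24.8] 0.63 [0.541  0.4758 0.004 ]
[384.6  56.9] 0.54 [0.6112 0.3863 0.004 ]
[-70.3   0.7  71.3]
```

The silhouette fit gives beaker B at (0.434,-0.055). Descending to grip.

>>> drive_tool([
  [85,-36,0,36,0,0,0],
  [85,-36,0,36,0,0,0],
  [85,-30,0,30,0,0,0],
  [85,-24,0,24,0,0,0],
  [85,0,0,0,0,0,0],
  [30,0,0,0,0,0,0],
  [30,0,0,0,0,0,0],
  [30,0,0,0,0,0,0],
])

```text
t: 20.85
ee_pos: [0.4347, -0.0389, 0.0229]
tool_rot: [0.648, 0.659, 0.269, -0.272]
contact_force: [-2.3, -7.6, 15.4]
gripper_width: 0.586
finger_force: 59.2
```

>>> drive_tool([
  [30,0,0,0,0,0,0],
  [30,0,0,0,0,0,0],
  [30,0,0,0,0,0,0],
])

```text
t: 21.22
ee_pos: [0.4348, -0.0389, 0.0229]
tool_rot: [0.648, 0.659, 0.269, -0.272]
contact_force: [-1.5, -7.3, 15.9]
gripper_width: 0.59
finger_force: 59.2
```

Run:
```python
from bk import *
o=state(); w=cam("wrist")
cv2.imwrite("pics/w11.png",w["f"])
print(fit_beaker([w],(.434,-.055)))
```

```text
t 21.225 p [ 0.4348 -0.0389  0.0229] x [-0.013  0.708  0.706] y [1.    0.017 0.002] z [-0.01   0.706 -0.708] j [-0.7   0.81  1.8   0.61  1.19 -1.15] F [-1.5 -7.3 15.9] w 0.59 ff 59.2
(array([ 0.43423161, -0.05522094]), np.float64(0.022288898414059122))
```

B is gripped and still upright. I'll lift it, swing the lean to -45° so it lies along y with the mouth towards -y, and lower it.

>>> drive_tool([
  [30,20,0,-20,0,0,0],
  [30,30,0,-30,0,0,0],
  [30,30,0,-30,0,0,0],
  [30,0,0,0,0,-0.157,0],
  [30,0,0,0,0,-0.157,0],
  [30,0,0,0,0,-0.157,0],
  [30,0,0,0,0,-0.157,0],
  [30,0,0,0,0,-0.157,0],
])

```text
t: 22.28
ee_pos: [0.4347, -0.0385, 0.1362]
tool_rot: [0.701, 0.713, -0.0, 0.004]
contact_force: [-0.4, -0.8, -1.8]
gripper_width: 0.588
finger_force: 63.6
```

>>> drive_tool([
  [30,0,0,0,0,-0.157,0],
  [30,0,0,0,0,-0.157,0],
  [30,0,0,0,0,-0.157,0],
  [30,0,0,0,0,-0.157,0],
  [30,0,0,0,0,-0.157,0],
  [30,0,0,0,0,0,0],
  [30,0,0,0,0,0,0],
])

```text
t: 23.15
ee_pos: [0.4341, -0.0383, 0.1349]
tool_rot: [0.648, 0.659, -0.267, 0.272]
contact_force: [-0.3, -0.0, 0.2]
gripper_width: 0.591
finger_force: 63.5
```

Run:
```python
from bk import *
o=state(); w=cam("wrist")
cv2.imwrite("pics/w12.png",w["f"])
print(shift((o["ee_pos"][0],o["ee_pos"][1],.018)))
```

```text
t 23.15 p [ 0.4341 -0.0383  0.1349] x [-0.012  0.709 -0.705] y [1.    0.017 0.001] z [ 0.012 -0.705 -0.709] j [ 0.34  0.56  1.87 -0.81  1.16  0.84] F [-0.3 -0.   0.2] w 0.59 ff 63.5
[82.8 -0.2 82.8]
```

View pics/w12.png

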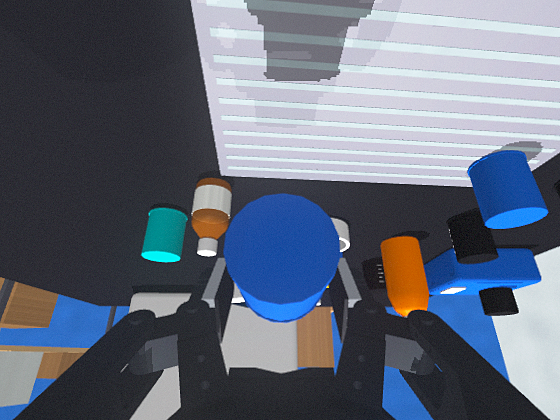

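The beaker is held firmly at (282,255), with its closed bottom facing the camera (+y) and its mouth towards -y. Lowering and releasing.

>>> drive_tool([
  [30,28,0,28,0,0,0],
  [30,28,0,28,0,0,0],
  [30,20,0,20,0,0,0],
  [30,6,0,6,0,0,0],
  [30,0,0,0,0,0,0],
])

```text
t: 23.82
ee_pos: [0.4343, -0.0387, 0.0192]
tool_rot: [0.648, 0.658, -0.268, 0.273]
contact_force: [0.7, 0.1, -0.1]
gripper_width: 0.587
finger_force: 63.4
```

```bash
python3 -c "
from h import *
state()"
```

```text
t 23.825 p [ 0.4343 -0.0387  0.0192] x [-0.011  0.708 -0.706] y [1.    0.016 0.001] z [ 0.011 -0.706 -0.708] j [ 0.34  0.8   1.92 -0.93  0.99  1.08] F [ 0.7  0.1 -0.1] w 0.59 ff 63.4
```

>>> drive_tool([
  [30,2,0,2,0,0,0],
  [30,0,0,0,0,0,0],
  [62,0,0,0,0,0,0],
  [80,0,0,0,0,0,0],
  [80,0,0,0,0,0,0],
  [80,0,0,0,0,0,0],
  [80,-10,0,-10,0,0,0],
  [80,-35,0,-35,0,0,0],
])

```text
t: 24.82
ee_pos: [0.4333, -0.0385, 0.0794]
tool_rot: [0.647, 0.659, -0.27, 0.272]
contact_force: [1.7, 0.1, 1.3]
gripper_width: 0.936
finger_force: 0.0
```

>>> drive_tool([
  [85,-35,0,-35,0,0.1,0],
  [85,0,0,-20,0,0.157,0],
  [85,0,0,-20,0,0.157,0],
  [85,0,0,0,0,0.157,0],
  [85,0,0,0,0,0.157,0],
  [85,0,0,0,0,0.057,0],
  [85,0,0,0,0,0,0],
  [85,0,0,0,0,0,0],
])

```text
t: 25.82
ee_pos: [0.4334, -0.0153, 0.1617]
tool_rot: [0.701, 0.713, -0.0, 0.0]
contact_force: [-0.6, 0.3, 0.1]
gripper_width: 0.994
finger_force: 0.0
```

```bash
cat > ly.py <<'E'
from h import *
from scipy.optimize import minimize
a=np.linspace(0,2*np.pi,40,endpoint=False)
def hull(c,x,y,psi,z=.031):
    m=np.array([np.cos(psi),np.sin(psi),0]);l=np.array([-m[1],m[0],0]);k=np.array([0,0,1.])
    P=[proj(c,np.array([x,y,z])+s*.033*m+.027*(np.cos(t)*l+np.sin(t)*k)) for s in(-1,1) for t in a]
    return cv2.convexHull(np.array(P,np.float32))
def fit_lying(views,x0):
    H=[]
    for c in views:
        hsv=cv2.cvtColor(c["f"],cv2.COLOR_BGR2HSV); m=cv2.inRange(hsv,(100,110,30),(122,255,255))
        n,lb,st,ce=cv2.connectedComponentsWithStats(m); u=proj(c,(*x0[:2],.031))
        i=min((i for i in range(1,n) if st[i,4]>150),key=lambda i:np.hypot(*(ce[i]-u)))
        H.append((lb==i).astype(np.uint8))
    def cost(v):
        s=0
        for c,m in zip(views,H):
            k=np.zeros_like(m);cv2.fillConvexPoly(k,hull(c,*v).astype(np.int32),1);s+=1-(k&m).sum()/(k|m).sum()
        return s
    x0=np.array(x0);r=minimize(cost,x0,method="Nelder-Mead",options=dict(initial_simplex=[x0,x0+[.015,0,0],x0+[0,.015,0],x0+[0,0,.3]],xatol=2e-4))
    return r.x.round(4),round(r.fun/len(views),3)
E
python3 - <<'E'
from ly import *
o=state(); w=cam("wrist");t=cam("top")
cv2.imwrite("pics/w13.png",w["f"])
blues(w,.031)
for nm,v in(("w",[w]),("t",[t]),("wt",[w,t])): print(nm,*fit_lying(v,(.435,-.055,-1.57)))
for d in pinpoint("wrist","beaker0"): print(np.round(d["uv"],1),round(d["conf"],2),np.round(at_z(w,d["uv"],.031),4))
E
```

```text
t 25.825 p [ 0.4334 -0.0153  0.1617] x [-0.018  1.    -0.001] y [ 1.     0.018 -0.   ] z [-0.    -0.001 -1.   ] j [-0.17  0.29  1.85 -0.    1.01 -0.19] F [-0.6  0.3  0.1] w 0.99 ff 0.0
blue [451.4   2.7] [425, 0, 47, 9, 213] [0.5742 0.1506 0.031 ]
blue [276.5 198.5] [250, 161, 54, 77, 3790] [ 0.4275 -0.0271  0.031 ]
blue [493.2 299.5] [451, 262, 86, 76, 3948] [ 0.6836 -0.1465  0.031 ]
w [ 0.4281 -0.0263 -1.5437] 0.029
t [ 0.435 -0.055 -1.57 ] 1.0
wt [ 0.4281 -0.0263 -1.5437] 0.514
[469.8 282.3] 0.93 [ 0.6506 -0.1237  0.031 ]
[276.4 227.4] 0.71 [ 0.4279 -0.0595  0.031 ]
```

B lies still at (0.428,-0.026) with its mouth towards -y. I'll regrasp it at lean +45°, on the mouth side of its centre.

>>> drive_tool([
  [85,0,-5,0,0,0.157,0],
  [85,0,0,0,0,0.157,0],
  [85,0,0,0,0,0.157,0],
  [85,0,0,0,0,0.157,0],
  [85,0,0,0,0,0.157,0],
  [85,-30,0,29,0,0,0],
  [85,-30,0,29,0,0,0],
  [85,-30,0,28,0,0,0],
])

```text
t: 26.98
ee_pos: [0.4286, -0.0181, 0.0355]
tool_rot: [0.647, 0.659, 0.268, -0.273]
contact_force: [0.5, -0.8, 0.6]
gripper_width: 0.997
finger_force: 0.0
```

>>> drive_tool([
  [85,0,0,0,0,0,0],
  [85,0,0,0,0,0,0],
])

```text
t: 27.22
ee_pos: [0.429, -0.0182, 0.0381]
tool_rot: [0.647, 0.659, 0.268, -0.273]
contact_force: [0.5, -0.0, -0.0]
gripper_width: 0.995
finger_force: 0.0
```

Run:
```python
from ly import *
o=state(); w=cam("wrist")
cv2.imwrite("pics/w14.png",w["f"])
print(*fit_lying([w],(.428,-.026,-1.55)))
print(shift((.428,-.018,.0175)))
```

```text
t 27.225 p [ 0.429  -0.0182  0.0381] x [-0.013  0.707  0.707] y [1.    0.018 0.   ] z [-0.013  0.707 -0.707] j [-0.68  0.77  1.84  0.62  1.18 -1.14] F [ 0.5 -0.  -0. ] w 0.99 ff 0.0
[ 0.4273 -0.0257 -1.5546] 0.027
[-14.4  -1.2  15.1]
```

>>> drive_tool([
  [85,-14,-1,15,0,0,0],
  [85,0,0,0,0,0,0],
  [30,0,0,0,0,0,0],
  [30,0,0,0,0,0,0],
  [30,0,0,0,0,0,0],
  [30,0,0,0,0,0,0],
  [30,0,0,0,0,0,0],
  [30,10,0,-10,0,0,0],
])

```text
t: 28.28
ee_pos: [0.4277, -0.0179, 0.0312]
tool_rot: [0.648, 0.659, 0.268, -0.273]
contact_force: [0.2, -0.8, 0.2]
gripper_width: 0.566
finger_force: 58.7
```

>>> drive_tool([
  [30,35,0,-35,0,0,0],
  [30,40,0,-40,0,0,0],
  [30,40,0,-40,0,0,0],
  [30,0,0,0,0,-0.157,0],
  [30,0,0,0,0,-0.157,0],
  [30,0,0,0,0,-0.157,0],
  [30,0,0,0,0,-0.157,0],
  [30,0,0,0,0,-0.157,0],
])

```text
t: 29.28
ee_pos: [0.4279, -0.0179, 0.1949]
tool_rot: [0.701, 0.713, -0.001, 0.003]
contact_force: [-0.4, -1.7, -2.2]
gripper_width: 0.568
finger_force: 58.8
```

Run:
```python
from h import *
o=state(); w=cam("wrist");blues(w,.2)
cv2.imwrite("pics/w15.png",w["f"])
```

```text
t 29.275 p [ 0.4279 -0.0179  0.1949] x [-0.016  1.    -0.005] y [1.    0.016 0.003] z [ 0.003 -0.005 -1.   ] j [-0.18  0.23  1.82 -0.01  1.09 -0.19] F [-0.4 -1.7 -2.2] w 0.57 ff 58.8
blue [435.4   6. ] [407, 0, 52, 15, 430] [0.4968 0.1092 0.2   ]
blue [281.  248.9] [231, 176, 101, 140, 12549] [ 0.4268 -0.0184  0.2   ]
blue [479.7 280.4] [442, 247, 77, 68, 3248] [ 0.5523 -0.0386  0.2   ]
```

B is held securely. Now travel to above well 0, yaw about 120°, then tilt it mouth up.

>>> drive_tool([
  [30,0,0,-47,0,0,0],
  [30,0,0,-48,0,0,0],
  [30,51.3,23.4,0,0,0,0],
  [30,51.3,23.4,0,0,0,0],
  [30,51.3,23.4,0,0,0,0],
  [30,51.3,23.4,0,0,0,0],
  [30,51.3,23.4,0,0,0,0],
  [30,51.3,23.4,0,0,0,0],
])

```text
t: 30.32
ee_pos: [0.5627, 0.2939, 0.2891]
tool_rot: [0.701, 0.713, -0.0, -0.0]
contact_force: [1.4, -0.6, 0.1]
gripper_width: 0.567
finger_force: 59.2
```

>>> drive_tool([
  [30,0,0,0,0,0,0.176],
  [30,0,0,0,0,0,0.176],
  [30,0,0,0,0,0,0.176],
  [30,0,0,0,0,0,0.176],
  [30,0,0,0,0,0,0.176],
  [30,0,0,0,0,0,0.176],
  [30,0,0,0,0,0,0.176],
  [30,0,0,0,0,0,0.176],
])

```text
t: 31.32
ee_pos: [0.5622, 0.292, 0.289]
tool_rot: [0.996, 0.087, -0.0, -0.0]
contact_force: [0.4, 0.7, -0.9]
gripper_width: 0.57
finger_force: 59.2
```

>>> drive_tool([
  [30,0,0,0,0,0,0.176],
  [30,0,0,0,0,0,0.176],
  [30,0,0,0,0,0,0.176],
  [30,0,0,0,0,0,0.176],
  [30,0,0,0,0,-0.157,0],
  [30,0,0,0,0,-0.157,0],
  [30,0,0,0,0,-0.157,0],
  [30,0,0,0,0,-0.157,0],
])

```text
t: 32.33
ee_pos: [0.5628, 0.2919, 0.2899]
tool_rot: [0.918, -0.246, -0.3, -0.081]
contact_force: [0.6, 0.1, -1.1]
gripper_width: 0.567
finger_force: 59.1
```

>>> drive_tool([
  [30,0,0,0,0,-0.157,0],
  [30,0,0,0,0,0,0],
  [30,0,0,0,0,0,0],
])

```text
t: 32.7
ee_pos: [0.5628, 0.2925, 0.2891]
tool_rot: [0.893, -0.239, -0.368, -0.099]
contact_force: [-0.2, -0.3, -0.8]
gripper_width: 0.568
finger_force: 59.3
```

Run:
```python
from h import *
o=state(); w=cam("wrist");t=cam("top");s=cam("scene")
for n,c in(("w",w),("t",t),("s",s)): cv2.imwrite(f"pics/{n}16.png",c["f"])
print(shift((.5636,.2921,.16)),shift((.5636,.2921,.109)))
```

```text
t 32.7 p [0.5628 0.2925 0.2891] x [ 0.615 -0.355 -0.705] y [-0.5   -0.866 -0.001] z [-0.61   0.353 -0.709] j [0.13 0.78 0.83 0.53 2.12 2.37] F [-0.2 -0.3 -0.8] w 0.57 ff 59.3
[92.6  0.4 91.2] [128.5   0.5 127.4]
```

Before lowering, I'll check the held beaker numerically: its silhouette against an upright model.

```bash
cat > up.py <<'E'
from h import *
from scipy.optimize import minimize
a=np.linspace(0,2*np.pi,40,endpoint=False)
def fit_up(views,x0,free=("x","y","z")):
    "upright beaker: centre x,y and foot z, two lean angles"
    def hull(c,v):
        Rl=R.from_rotvec([v[3],v[4],0]).as_matrix()
        return cv2.convexHull(np.array([proj(c,np.array(v[:3])+Rl@[.027*np.cos(t),.027*np.sin(t),h]) for t in a for h in(0,.066)],np.float32))
    H=[]
    for c in views:
        hsv=cv2.cvtColor(c["f"],cv2.COLOR_BGR2HSV); m=cv2.inRange(hsv,(100,110,30),(122,255,255))
        n,lb,st,ce=cv2.connectedComponentsWithStats(m); u=proj(c,np.add(x0,[0,0,.033]))
        i=min((i for i in range(1,n) if st[i,4]>80),key=lambda i:np.hypot(*(ce[i]-u)))
        cs,_=cv2.findContours((lb==i).astype(np.uint8),0,1);m=np.zeros(lb.shape,np.uint8);cv2.fillConvexPoly(m,cv2.convexHull(max(cs,key=cv2.contourArea)),1);H.append(m)
    def cost(v):
        s=0
        for c,m in zip(views,H):
            k=np.zeros_like(m);cv2.fillConvexPoly(k,np.round(hull(c,v)).astype(np.int32),1);s+=1-(k&m).sum()/(k|m).sum()
        return s
    v0=np.r_[x0,0,0];S=[v0]+[v0+d for d in np.diag([.01,.01,.01,.1,.1])]
    r=minimize(cost,v0,method="Nelder-Mead",options=dict(initial_simplex=S,xatol=1e-4,maxiter=600)); return r.x.round(3),round(r.fun/len(views),3)
E
python3 - <<'E'
from up import *
o=get_obs();w=cam("wrist");t=cam("top");s=cam("scene")
x0=(.575,.2855,.264)
for nm,v in(("w",[w]),("s",[s]),("t",[t]),("ws",[w,s]),("wst",[w,s,t])):
    try: print(nm,*fit_up(v,x0))
    except Exception as e: print(nm,e)
E
```

```text
w [ 0.627  0.274  0.311  1.271 -0.939] 0.241
s [0.575 0.286 0.264 0.    0.1  ] 0.177
t [ 0.574  0.292  0.262  0.039 -0.012] 0.605
ws [ 0.58   0.28   0.266  0.003 -0.006] 0.362
wst [0.573 0.289 0.263 0.067 0.02 ] 0.454
```

Run:
```python
import cv2,numpy as np
s=cv2.imread("pics/s16.png")[60:230,330:510];w=cv2.imread("pics/w16.png")
a=cv2.resize(s,(400,378));b=cv2.resize(w,(400,300));o=np.zeros((378,800,3),np.uint8);o[:,:400]=a;o[:300,400:]=b
cv2.imwrite("pics/c16.png",o)
```

```text
(no output)
```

View pics/c16.png

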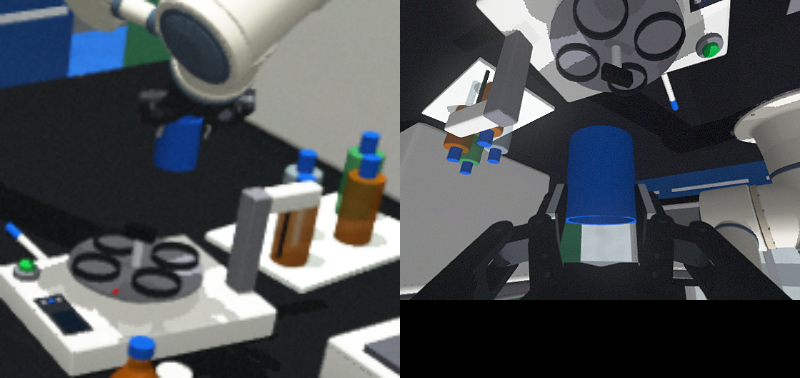

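Left panel: the beaker is mouth up, almost upright, above the rack. Right panel: it is centred at columns 235-329 of the wrist image. I'll compare that with the predicted outline.

Run:
```python
from h import *
w=cam("wrist")
hsv=cv2.cvtColor(w["f"],cv2.COLOR_BGR2HSV); m=cv2.inRange(hsv,(100,130,30),(125,255,255));m[:160]=0;m[:,:225]=0;m[:,340:]=0
n,lb,st,ce=cv2.connectedComponentsWithStats(m);i=1+st[1:,4].argmax();M=lb==i;print(st[i])
for r in range(180,330,15): 
    c=np.nonzero(M[r])[0]; print(r,c.min() if len(c) else None,c.max() if len(c) else None)
a=np.linspace(0,2*np.pi,60)
for lean in(-6,-3,0,3,6):
    ax=R.from_rotvec(np.radians(lean)*np.array([-.5,-.866,0])).as_matrix() # about tool y
    c0=np.array([.5749,.2855,.264+.025])
    P=[np.array([proj(w,c0+ax@[.027*np.cos(t),.027*np.sin(t),h]) for t in a]) for h in(-.025,.041)]
    print(lean,[ (p.min(0).round(),p.max(0).round()) for p in P])
```

```text
[  231   175   109   140 12710]
180 252 310
195 237 325
210 236 326
225 235 327
240 234 328
255 233 339
270 234 328
285 233 329
300 232 331
315 None None
-6 [(array([235., 173.]), array([322., 221.])), (array([224., 294.]), array([332., 321.]))]
-3 [(array([234., 173.]), array([323., 219.])), (array([225., 299.]), array([331., 319.]))]
0 [(array([234., 174.]), array([323., 216.])), (array([225., 303.]), array([331., 317.]))]
3 [(array([234., 175.]), array([323., 213.])), (array([226., 307.]), array([330., 315.]))]
6 [(array([233., 177.]), array([324., 211.])), (array([227., 310.]), array([330., 312.]))]
```

The match is within 1.5 mm. Lowering into well 0.

>>> drive_tool([
  [30,32,-1,31,0,0,0],
  [30,31,0,30,0,0,0],
  [30,30,0,30,0,0,0],
  [30,12,0,12,0,0,0],
  [30,10,0,10,0,0,0],
  [30,0,0,0,0,0,0],
  [30,0,0,0,0,0,0],
])

```text
t: 33.92
ee_pos: [0.5653, 0.2927, 0.1283]
tool_rot: [0.893, -0.239, -0.369, -0.099]
contact_force: [0.2, 0.4, 0.6]
gripper_width: 0.567
finger_force: 59.3
```

Run:
```python
from h import *
state();print(shift((.5636,.2921,.109)))
```

```text
t 33.925 p [0.5653 0.2927 0.1283] x [ 0.614 -0.354 -0.706] y [-0.5   -0.866 -0.001] z [-0.611  0.354 -0.708] j [0.13 0.92 0.98 0.47 1.88 2.22] F [0.2 0.4 0.6] w 0.57 ff 59.3
[12.8  1.3 14.5]
```

>>> drive_tool([
  [30,3,0,4,0,0,0],
  [30,3,0,3,0,0,0],
  [30,3,0,3,0,0,0],
  [30,2.5,0,3,0,0,0],
  [30,0,0,0,0,0,0],
])

```text
t: 34.55
ee_pos: [0.5637, 0.293, 0.1095]
tool_rot: [0.892, -0.239, -0.37, -0.099]
contact_force: [0.1, 0.2, -0.8]
gripper_width: 0.567
finger_force: 59.3
```

Run:
```python
from h import *
o=state();print(o["ft_torque"].round(2))
```

```text
t 34.55 p [0.5637 0.293  0.1095] x [ 0.612 -0.354 -0.707] y [-0.501 -0.866  0.   ] z [-0.612  0.354 -0.707] j [0.13 0.94 0.99 0.47 1.85 2.21] F [ 0.1  0.2 -0.8] w 0.57 ff 59.3
[-0.24 -0.32  0.05]
```

No contact, so the foot is inside the collar. Release and retreat upward, then straighten.

>>> drive_tool([
  [30,1.5,0,1.5,0,0,0],
  [30,0,0,0,0,0,0],
  [62,0,0,0,0,0,0],
  [70,0,0,0,0,0,0],
  [70,0,0,0,0,0,0],
  [70,0,0,0,0,0,0],
  [70,-10,0,-10,0,0,0],
  [70,-35,0,-35,0,0,0],
])

```text
t: 35.55
ee_pos: [0.5627, 0.2928, 0.1709]
tool_rot: [0.892, -0.24, -0.371, -0.098]
contact_force: [-0.3, 0.8, 1.8]
gripper_width: 0.818
finger_force: 0.0
```

>>> drive_tool([
  [70,-35,0,-35,0,0,0],
  [70,-40,0,-40,0,0,0],
  [85,0,0,0,0,0.157,0],
  [85,0,0,0,0,0.157,0],
  [85,0,0,0,0,0.157,0],
  [85,0,0,0,0,0.157,0],
  [85,0,0,0,0,0.157,0],
  [85,0,0,0,0,0,0],
])

```text
t: 36.55
ee_pos: [0.5619, 0.2946, 0.2796]
tool_rot: [0.966, -0.258, 0.001, -0.001]
contact_force: [-0.6, 0.2, 1.2]
gripper_width: 0.998
finger_force: 0.0
```

Run:
```python
from up import *
from bk import fit_beaker
o=state();w=cam("wrist");t=cam("top");s=cam("scene")
for n,c in(("w",w),("t",t),("s",s)): cv2.imwrite(f"pics/{n}17.png",c["f"])
for nm,v in(("w",[w]),("s",[s]),("t",[t])):
    try: print(nm,*fit_up(v,(.5757,.2851,.081)))
    except Exception as e: print(nm,e)
for d in pinpoint("wrist","beaker0"): print(np.round(d["uv"],1),round(d["conf"],2),np.round(at_z(w,d["uv"],.147),4))
for nm,v in (("t",[t]),("s",[s])): print("A",nm,*fit_beaker(v,(.672,-.138)))
```

```text
t 36.55 p [0.5619 0.2946 0.2796] x [ 0.867 -0.498  0.002] y [-0.498 -0.867 -0.002] z [ 0.003  0.001 -1.   ] j [ 0.39  0.45  1.21 -0.    1.48  2.48] F [-0.6  0.2  1.2] w 1.0 ff 0.0
w [0.574 0.285 0.089 0.013 0.012] 0.022
s [0.572 0.288 0.088 0.026 0.035] 0.103
t [0.575 0.286 0.08  0.056 0.003] 0.066
[285.5 175.4] 0.66 [0.5706 0.2825 0.147 ]
[252.3 217.4] 0.66 [0.5484 0.3357 0.147 ]
A t [ 0.67123648 -0.14225943] 0.11016949152542377
A s [ 0.67516406 -0.13479688] 0.06299212598425197
```

Beaker B stands upright in well 0 at (0.574,0.285), leaning less than 1°. Now beaker A: tool x = +y, pick at lean -45°, lay at +45°, regrasp at -45°, place at +45°.

>>> drive_tool([
  [85,0,0,0,0,0,-0.1745],
  [85,0,0,0,0,0,-0.1745],
  [85,0,0,0,0,0,-0.1745],
  [85,0,0,0,0,0,-0.1745],
  [85,0,0,0,0,0,-0.1745],
  [85,0,0,0,0,0,-0.1745],
  [85,0,0,0,0,0,-0.1745],
  [85,0,0,0,0,0,-0.1745],
])

```text
t: 37.75
ee_pos: [0.5645, 0.2923, 0.2769]
tool_rot: [0.906, 0.424, -0.001, -0.001]
contact_force: [0.7, 0.5, 0.2]
gripper_width: 0.99
finger_force: 0.0
```

>>> drive_tool([
  [85,0,0,0,0,0,-0.1745],
  [85,0,0,0,0,0,-0.1745],
  [85,0,0,0,0,0,-0.1745],
  [85,0,0,0,0,0,-0.1745],
  [85,-54,13,0,0,0,0],
  [85,-54,13,0,0,0,0],
  [85,-54,13,0,0,0,0],
  [85,-54,13,0,0,0,0],
])

```text
t: 38.75
ee_pos: [0.6163, 0.0744, 0.277]
tool_rot: [0.708, 0.706, -0.0, -0.001]
contact_force: [0.4, 0.4, 0.2]
gripper_width: 0.996
finger_force: 0.0
```

>>> drive_tool([
  [85,-54,13,0,0,0,0],
  [85,-54,13,0,0,0,0],
  [85,-54,13,0,0,0,0],
  [85,-54,13,0,0,0,0],
  [85,0,0,0,0,0,0],
  [85,0,0,0,0,0,0],
])

```text
t: 39.5
ee_pos: [0.6672, -0.1396, 0.2767]
tool_rot: [0.708, 0.706, 0.0, -0.001]
contact_force: [-0.5, 0.8, 0.9]
gripper_width: 0.996
finger_force: 0.0
```

Run:
```python
from bk import *
o=state();w=cam("wrist");cv2.imwrite("pics/w18.png",w["f"])
print(fit_beaker([w],(.672,-.139)))
for d in pinpoint("wrist","beaker0"): print(np.round(d["uv"],1),round(d["conf"],2),np.round(at_z(w,d["uv"],.004),4))
```

```text
t 39.5 p [ 0.6672 -0.1396  0.2767] x [0.003 1.    0.001] y [ 1.    -0.003 -0.001] z [-0.001  0.001 -1.   ] j [-0.29  0.53  1.08  0.    1.53 -0.29] F [-0.5  0.8  0.9] w 1.0 ff 0.0
(array([ 0.67360905, -0.13978657]), np.float64(0.03590347263095939))
[377.7 182.9] 0.81 [ 0.8099 -0.1712  0.004 ]
[284.  163.4] 0.74 [ 0.6696 -0.1416  0.004 ]
[ 34.7 254. ] 0.61 [ 0.2608 -0.2903  0.004 ]
[319.9 256.6] 0.57 [ 0.7283 -0.2948  0.004 ]
```

>>> drive_tool([
  [85,-8,2.5,50,0,0,0],
  [85,-8,2.5,50,0,0,0],
  [85,0,0,0,0,-0.157,0],
  [85,0,0,0,0,-0.157,0],
  [85,0,0,0,0,-0.157,0],
  [85,0,0,0,0,-0.157,0],
  [85,0,0,0,0,-0.157,0],
  [85,0,0,0,0,0,0],
])

```text
t: 40.6
ee_pos: [0.6718, -0.1518, 0.1754]
tool_rot: [0.652, 0.655, -0.271, 0.27]
contact_force: [0.0, 0.3, -0.1]
gripper_width: 0.998
finger_force: 0.0
```

>>> drive_tool([
  [85,0,0,0,0,0,0],
])

```text
t: 40.72
ee_pos: [0.6726, -0.1546, 0.1778]
tool_rot: [0.654, 0.653, -0.269, 0.27]
contact_force: [0.6, 0.6, -0.1]
gripper_width: 0.997
finger_force: 0.0
```

Run:
```python
from bk import *
o=state();w=cam("wrist");cv2.imwrite("pics/w19.png",w["f"])
print(fit_beaker([w],(.672,-.139)))
print(shift((.672,-.156,.022)))
```

```text
t 40.725 p [ 0.6726 -0.1546  0.1778] x [ 0.001  0.709 -0.705] y [ 1.    -0.001  0.001] z [-0.    -0.705 -0.709] j [ 0.06  0.7   1.33 -0.82  1.29  0.38] F [ 0.6  0.6 -0.1] w 1.0 ff 0.0
(array([ 0.67397906, -0.13991626]), np.float64(0.016544117647058876))
[109.7  -0.8 111.3]
```

>>> drive_tool([
  [85,36,1,36,0,0,0],
  [85,32,0,32,0,0,0],
  [85,25,0,25,0,0,0],
  [85,17,0,17,0,0,0],
  [85,0,0,0,0,0,0],
  [30,0,0,0,0,0,0],
  [30,0,0,0,0,0,0],
  [30,0,0,0,0,0,0],
])

```text
t: 41.78
ee_pos: [0.6741, -0.1548, 0.0241]
tool_rot: [0.654, 0.653, -0.27, 0.271]
contact_force: [-2.5, 5.3, 13.1]
gripper_width: 0.593
finger_force: 59.2
```

>>> drive_tool([
  [30,0,0,0,0,0,0],
  [30,0,0,0,0,0,0],
  [30,0,0,0,0,0,0],
])

```text
t: 42.15
ee_pos: [0.6741, -0.1547, 0.0241]
tool_rot: [0.654, 0.653, -0.27, 0.271]
contact_force: [-2.7, 5.7, 11.7]
gripper_width: 0.597
finger_force: 59.1
```

Run:
```python
from bk import *
o=state();w=cam("wrist");cv2.imwrite("pics/w20.png",w["f"])
print(fit_beaker([w],(.672,-.139)))
```

```text
t 42.15 p [ 0.6741 -0.1547  0.0241] x [ 0.002  0.707 -0.707] y [ 1.    -0.001  0.002] z [ 0.001 -0.707 -0.707] j [ 0.06  0.91  1.39 -0.9   1.12  0.6 ] F [-2.7  5.7 11.7] w 0.6 ff 59.1
(array([ 0.67374301, -0.14170049]), np.float64(0.022930849158007915))
```

>>> drive_tool([
  [30,-20,0,-20,0,0,0],
  [30,-30,0,-30,0,0,0],
  [30,-30,0,-30,0,0,0],
  [30,0,-15,0,0,0.157,0],
  [30,0,-15,0,0,0.157,0],
  [30,0,-15,0,0,0.157,0],
  [30,0,-15,0,0,0.157,0],
  [30,0,-10,0,0,0.157,0],
])

```text
t: 43.2
ee_pos: [0.6035, -0.1548, 0.1371]
tool_rot: [0.707, 0.707, 0.003, -0.0]
contact_force: [-0.3, 0.4, -0.9]
gripper_width: 0.595
finger_force: 61.8
```

>>> drive_tool([
  [30,0,0,0,0,0.157,0],
  [30,0,0,0,0,0.157,0],
  [30,0,0,0,0,0.157,0],
  [30,0,0,0,0,0.157,0],
  [30,0,0,0,0,0.157,0],
  [30,-20,0,20,0,0,0],
  [30,0,0,0,0,0,0],
])

```text
t: 44.08
ee_pos: [0.6026, -0.1549, 0.1058]
tool_rot: [0.654, 0.653, 0.27, -0.271]
contact_force: [-0.4, 0.4, -0.9]
gripper_width: 0.592
finger_force: 61.6
```

Run:
```python
from h import *
o=state();p=o["ee_pos"];print(shift((p[0],p[1],.02)))
t=cam("top");blues(t,.08)
```

```text
t 44.075 p [ 0.6026 -0.1549  0.1058] x [0.002 0.707 0.708] y [ 1.    -0.001 -0.002] z [-0.     0.708 -0.707] j [-0.68  0.85  1.23  0.58  1.62 -0.82] F [-0.4  0.4 -0.9] w 0.59 ff 61.6
[-60.7   0.1  60.6]
blue [275.9  27.2] [0, 0, 560, 72, 27366] [ 1.0898 -0.091   0.08  ]
blue [418.9 108.2] [393, 77, 53, 62, 2411] [ 0.849  -0.4969  0.08  ]
blue [312.3 190.5] [299, 185, 22, 16, 206] [ 0.6158 -0.1902  0.08  ]
blue [140.9 205.5] [129, 196, 25, 20, 404] [0.5776 0.2939 0.08  ]
```

>>> drive_tool([
  [30,15,0,15,0,0,0],
  [30,6,0,6,0,0,0],
  [30,-26,0,26,0,0,0],
  [30,-20,0,20,0,0,0],
  [30,-12,0,12,0,0,0],
  [30,0,0,0,0,0,0],
])

```text
t: 44.88
ee_pos: [0.6031, -0.1247, 0.0244]
tool_rot: [0.654, 0.653, 0.27, -0.271]
contact_force: [-0.0, 0.2, -1.2]
gripper_width: 0.596
finger_force: 61.6
```

```bash
python3 -c "
from h import *
state()"
```

```text
t 44.875 p [ 0.6031 -0.1247  0.0244] x [0.001 0.707 0.707] y [ 1.    -0.001 -0.001] z [-0.     0.707 -0.707] j [-0.65  0.94  1.3   0.6   1.47 -0.89] F [-0.   0.2 -1.2] w 0.6 ff 61.6
```

Lower 5 mm more, release, retreat and straighten.

>>> drive_tool([
  [30,-4,0,4,0,0,0],
  [30,0,0,0,0,0,0],
  [62,0,0,0,0,0,0],
  [80,0,0,0,0,0,0],
  [80,0,0,0,0,0,0],
  [80,0,0,0,0,0,0],
  [80,10,0,-10,0,0,0],
  [80,35,0,-35,0,0,0],
])

```text
t: 45.88
ee_pos: [0.6023, -0.1247, 0.0823]
tool_rot: [0.654, 0.652, 0.27, -0.272]
contact_force: [0.4, -0.7, 0.5]
gripper_width: 0.938
finger_force: 0.0
```

>>> drive_tool([
  [85,35,0,-35,0,-0.1,0],
  [85,0,0,-20,0,-0.157,0],
  [85,0,0,-20,0,-0.157,0],
  [85,0,0,0,0,-0.157,0],
  [85,0,0,0,0,-0.157,0],
  [85,0,0,0,0,-0.057,0],
  [85,0,0,0,0,0,0],
  [85,0,0,0,0,0,0],
])

```text
t: 46.88
ee_pos: [0.6033, -0.1483, 0.1652]
tool_rot: [0.708, 0.707, 0.001, -0.0]
contact_force: [-0.6, -0.3, -0.5]
gripper_width: 0.991
finger_force: 0.0
```

Run:
```python
from ly import *
o=state(); w=cam("wrist")
cv2.imwrite("pics/w21.png",w["f"]);blues(w,.031)
print(*fit_lying([w],(.603,-.137,1.57)))
for d in pinpoint("wrist","beaker0"): print(np.round(d["uv"],1),round(d["conf"],2),np.round(at_z(w,d["uv"],.031),4))
```

```text
t 46.875 p [ 0.6033 -0.1483  0.1652] x [0.002 1.    0.001] y [ 1.    -0.002  0.   ] z [ 0.     0.001 -1.   ] j [-0.34  0.53  1.4   0.    1.21 -0.34] F [-0.6 -0.3 -0.5] w 0.99 ff 0.0
blue [516.7  37.3] [508, 29, 18, 16, 218] [ 0.8125 -0.01    0.031 ]
blue [502.7  89.9] [495, 83, 16, 15, 184] [ 0.81   -0.0541  0.031 ]
blue [496.3 114.6] [488, 108, 17, 14, 176] [ 0.8089 -0.0764  0.031 ]
blue [279.9 181. ] [252, 145, 56, 75, 3784] [ 0.6008 -0.1418  0.031 ]
blue [555.2 382.2] [547, 356, 13, 48, 319] [ 0.9678 -0.4177  0.031 ]
blue [445.3 406.1] [422, 387, 48, 33, 1072] [ 0.8278 -0.4601  0.031 ]
[ 0.6014 -0.1412  1.571 ] 0.028
[463.8 202.4] 0.82 [ 0.7947 -0.1651  0.031 ]
[ 17.6 285.4] 0.73 [ 0.293  -0.2672  0.031 ]
[278.1 150.6] 0.59 [ 0.5991 -0.1108  0.031 ]
```

>>> drive_tool([
  [85,0,-2,0,0,-0.157,0],
  [85,0,0,0,0,-0.157,0],
  [85,0,0,0,0,-0.157,0],
  [85,0,0,0,0,-0.157,0],
  [85,0,0,0,0,-0.157,0],
  [85,30,0,30,0,0,0],
  [85,30,0,30,0,0,0],
  [85,28,0,28,0,0,0],
])

```text
t: 47.98
ee_pos: [0.601, -0.1486, 0.0387]
tool_rot: [0.654, 0.653, -0.271, 0.27]
contact_force: [0.7, 0.5, -0.8]
gripper_width: 1.0
finger_force: 0.0
```

>>> drive_tool([
  [85,0,0,0,0,0,0],
  [85,0,0,0,0,0,0],
])

```text
t: 48.22
ee_pos: [0.6017, -0.1484, 0.0416]
tool_rot: [0.654, 0.653, -0.271, 0.27]
contact_force: [-0.2, -0.6, 0.1]
gripper_width: 0.997
finger_force: 0.0
```

Run:
```python
from ly import *
o=state(); w=cam("wrist")
print(*fit_lying([w],(.601,-.141,1.57)))
print(shift((.6014,-.149,.0175)))
```

```text
t 48.225 p [ 0.6017 -0.1484  0.0416] x [ 0.002  0.707 -0.707] y [ 1.    -0.002  0.001] z [-0.001 -0.707 -0.707] j [ 0.08  0.82  1.58 -0.94  1.06  0.7 ] F [-0.2 -0.6  0.1] w 1.0 ff 0.0
[ 0.6016 -0.1412  1.5682] 0.027
[16.9 -0.7 17.9]
```

>>> drive_tool([
  [85,17,0,18,0,0,0],
  [85,0,0,0,0,0,0],
  [30,0,0,0,0,0,0],
  [30,0,0,0,0,0,0],
  [30,0,0,0,0,0,0],
  [30,0,0,0,0,0,0],
  [30,0,0,0,0,0,0],
  [30,-10,0,-10,0,0,0],
])

```text
t: 49.28
ee_pos: [0.6011, -0.1485, 0.0303]
tool_rot: [0.654, 0.653, -0.271, 0.27]
contact_force: [-0.3, -0.2, 0.4]
gripper_width: 0.572
finger_force: 58.7
```

>>> drive_tool([
  [30,-35,0,-35,0,0,0],
  [30,-40,0,-40,0,0,0],
  [30,-40,0,-40,0,0,0],
  [30,0,0,0,0,0.157,0],
  [30,0,0,0,0,0.157,0],
  [30,0,0,0,0,0.157,0],
  [30,0,0,0,0,0.157,0],
  [30,0,0,0,0,0.157,0],
])

```text
t: 50.28
ee_pos: [0.6017, -0.1485, 0.1946]
tool_rot: [0.707, 0.707, 0.003, -0.0]
contact_force: [-0.7, -1.0, -1.1]
gripper_width: 0.567
finger_force: 58.8
```

Run:
```python
from h import *
o=state(); w=cam("wrist");blues(w,.2,1000);print(shift((.5066,.2474,.29)))
```

```text
t 50.275 p [ 0.6017 -0.1485  0.1946] x [-0.001  1.     0.005] y [1.    0.001 0.004] z [ 0.004  0.005 -1.   ] j [-0.34  0.49  1.37  0.01  1.27 -0.34] F [-0.7 -1.  -1.1] w 0.57 ff 58.8
blue [281.  254.2] [222, 194, 119, 126, 11300] [ 0.6006 -0.1525  0.2   ]
blue [539.8 372.1] [484, 294, 76, 126, 2974] [ 0.7852 -0.2465  0.2   ]
blue [405.1 401.9] [388, 368, 45, 52, 1157] [ 0.6924 -0.2744  0.2   ]
[399.3 -95.8 -91. ]
```

>>> drive_tool([
  [30,0,0,-48,0,0,0],
  [30,0,0,-48,0,0,0],
  [30,50,-12,0,0,0,0],
  [30,50,-12,0,0,0,0],
  [30,50,-12,0,0,0,0],
  [30,50,-12,0,0,0,0],
  [30,50,-12,0,0,0,0],
  [30,50,-12,0,0,0,0],
])

```text
t: 51.32
ee_pos: [0.5286, 0.1529, 0.2894]
tool_rot: [0.707, 0.707, 0.0, 0.0]
contact_force: [0.6, 0.2, -0.6]
gripper_width: 0.572
finger_force: 59.3
```

>>> drive_tool([
  [30,50,-12,0,0,0,0],
  [30,46,-12,0,0,0,0],
  [30,0,0,0,0,0.157,0],
  [30,0,0,0,0,0.157,0],
  [30,0,0,0,0,0.157,0],
  [30,0,0,0,0,0.157,0],
  [30,0,0,0,0,0.157,0],
  [30,0,0,0,0,0,0],
])

```text
t: 52.32
ee_pos: [0.5053, 0.2459, 0.2876]
tool_rot: [0.655, 0.652, 0.27, -0.271]
contact_force: [-0.7, 0.0, -0.7]
gripper_width: 0.568
finger_force: 59.4
```

>>> drive_tool([
  [30,0,0,0,0,0,0],
])

```text
t: 52.45
ee_pos: [0.5057, 0.2474, 0.289]
tool_rot: [0.654, 0.654, 0.27, -0.269]
contact_force: [0.3, 0.7, 0.5]
gripper_width: 0.57
finger_force: 59.4
```

Run:
```python
from h import *
o=state(); w=cam("wrist");cv2.imwrite("pics/w22.png",w["f"])
p=o["ee_pos"]; blues(w,.2,1000)
hsv=cv2.cvtColor(w["f"],cv2.COLOR_BGR2HSV); m=cv2.inRange(hsv,(100,110,30),(125,255,255))
n,lb,st,ce=cv2.connectedComponentsWithStats(m);i=min(range(1,n),key=lambda i:np.hypot(*(ce[i]-(281,250)))+1e6*(st[i,4]<2000));M=lb==i
ys=np.nonzero(M)[0];print(ys.min(),ys.max())
for r in range(ys.min(),ys.max(),12): c=np.nonzero(M[r])[0];print(r,c.min(),c.max())
a=np.linspace(0,2*np.pi,60)
c0=p+np.array([0,-.014,0])
for h in(-.025,.041):
    P=np.array([proj(w,c0+[.027*np.cos(t),.027*np.sin(t),h]) for t in a]);print(h,P.min(0).round(),P.max(0).round())
print(shift((.5066,.2474,.15)),shift((.5066,.2474,.109)))
s=cam("scene");cv2.imwrite("pics/s22.png",s["f"])
```

```text
t 52.45 p [0.5057 0.2474 0.289 ] x [-0.     0.709  0.705] y [ 1.    -0.001  0.001] z [ 0.001  0.705 -0.709] j [-0.13  0.35  1.66  0.8   1.35 -0.41] F [0.3 0.7 0.5] w 0.57 ff 59.4
blue [526.2  48. ] [472, 0, 88, 133, 6647] [0.8295 0.5506 0.2   ]
blue [287.1 254.1] [222, 194, 149, 126, 12171] [0.51   0.2689 0.2   ]
194 320
194 276 281
206 245 317
218 233 329
230 227 336
242 223 365
254 222 370
266 225 368
278 230 332
290 239 335
302 248 314
314 260 302
-0.025 [243. 239.] [323. 319.]
0.041 [227. 196.] [340. 304.]
[-98.5   0.7  98.4] [-127.4    0.6  127.5]
```

The held beaker matches its predicted outline within about 1 mm. Lowering into well 3.

>>> drive_tool([
  [30,-32,1.5,32,0,0,0],
  [30,-32,0,32,0,0,0],
  [30,-30,0,30,0,0,0],
  [30,-16,0,16,0,0,0],
  [30,-6,0,6,0,0,0],
  [30,0,0,0,0,0,0],
  [30,0,0,0,0,0,0],
])

```text
t: 53.42
ee_pos: [0.5076, 0.2475, 0.1254]
tool_rot: [0.653, 0.653, 0.271, -0.27]
contact_force: [0.2, 0.2, -0.7]
gripper_width: 0.572
finger_force: 59.4
```

Run:
```python
from h import *
o=state();print(shift((.5076,.2474,.109)))
```

```text
t 53.425 p [0.5076 0.2475 0.1254] x [-0.001  0.708  0.707] y [ 1.    -0.     0.002] z [ 0.002  0.707 -0.708] j [-0.13  0.6   1.82  0.92  1.08 -0.74] F [ 0.2  0.2 -0.7] w 0.57 ff 59.4
[-11.7  -0.1  11.5]
```

>>> drive_tool([
  [30,-4,0,4,0,0,0],
  [30,-4,0,4,0,0,0],
  [30,-3,0,3,0,0,0],
  [30,0,0,0,0,0,0],
  [30,0,0,0,0,0,0],
])

```text
t: 54.05
ee_pos: [0.5072, 0.2473, 0.1089]
tool_rot: [0.654, 0.653, 0.271, -0.27]
contact_force: [-0.0, 0.5, -0.7]
gripper_width: 0.571
finger_force: 59.4
```

Run:
```python
from h import *
o=state();print(o["ft_torque"].round(2))
```

```text
t 54.05 p [0.5072 0.2473 0.1089] x [0.001 0.707 0.707] y [ 1.    -0.001 -0.   ] z [ 0.001  0.707 -0.707] j [-0.13  0.63  1.83  0.93  1.06 -0.77] F [-0.   0.5 -0.7] w 0.57 ff 59.4
[-0.43  0.01 -0.02]
```

>>> drive_tool([
  [30,-1,0,1,0,0,0],
  [30,0,0,0,0,0,0],
  [62,0,0,0,0,0,0],
  [68,0,0,0,0,0,0],
  [68,0,0,0,0,0,0],
  [68,0,0,0,0,0,0],
  [68,10,0,-10,0,0,0],
  [68,35,0,-35,0,0,0],
])

```text
t: 55.05
ee_pos: [0.5063, 0.2473, 0.171]
tool_rot: [0.654, 0.652, 0.269, -0.272]
contact_force: [1.1, 0.6, 0.2]
gripper_width: 0.797
finger_force: 0.0
```

>>> drive_tool([
  [68,35,0,-35,0,0,0],
  [68,40,0,-40,0,0,0],
  [40,0,0,0,0,-0.157,0],
  [40,0,0,0,0,-0.157,0],
  [40,0,0,0,0,-0.157,0],
  [40,0,0,0,0,-0.157,0],
  [40,0,0,0,0,-0.157,0],
  [40,0,0,0,0,0,0],
])

```text
t: 56.05
ee_pos: [0.5068, 0.2494, 0.2782]
tool_rot: [0.706, 0.708, 0.0, 0.001]
contact_force: [0.8, -0.3, 0.3]
gripper_width: 0.468
finger_force: 0.0
```

>>> drive_tool([
  [0,-45,-20,0,0,0,0],
  [0,-45,-20,0,0,0,0],
  [0,-30,-20,0,0,0,0],
  [0,0,0,0,0,0,0],
  [0,0,0,0,0,0,0],
])

```text
t: 56.68
ee_pos: [0.4473, 0.1273, 0.2776]
tool_rot: [0.708, 0.706, 0.001, -0.0]
contact_force: [0.0, 0.5, 0.0]
gripper_width: 0.002
finger_force: 0.0
```

Run:
```python
from up import *
o=state();w=cam("wrist");t=cam("top");s=cam("scene")
for n,c in(("w",w),("t",t),("s",s)): cv2.imwrite(f"pics/{n}23.png",c["f"])
for x0 in((.5757,.2851,.081),(.5066,.2334,.081)):
  for nm,v in(("w",[w]),("s",[s]),("t",[t])):
    try: print(nm,*fit_up(v,x0))
    except Exception as e: print(nm,e)
def green(c,z):
    hsv=cv2.cvtColor(c["f"],cv2.COLOR_BGR2HSV); m=cv2.inRange(hsv,(50,120,60),(80,255,255))
    n,lb,st,ce=cv2.connectedComponentsWithStats(m)
    for i in range(1,n):
        if st[i,4]>20: print("green",ce[i].round(1),st[i,4],at_z(c,ce[i],z).round(4))
for c in(w,t,s): green(c,.06)
for c in("wrist","top","scene"):
    for d in pinpoint(c,"start_top"): print(c,np.round(d["uv"],1),round(d["conf"],2),np.round(at_z(dict(wrist=w,top=t,scene=s)[c],d["uv"],.062),4))
a=cv2.resize(s["f"][110:240,320:480],(400,325));b=cv2.resize(w["f"],(400,300));oo=np.zeros((325,800,3),np.uint8);oo[:,:400]=a;oo[:300,400:]=b;cv2.imwrite("pics/c23.png",oo)
```

```text
t 56.675 p [0.4473 0.1273 0.2776] x [0.003 1.    0.001] y [ 1.    -0.003  0.001] z [ 0.001  0.001 -1.   ] j [0.15 0.19 1.61 0.   1.34 0.15] F [0.  0.5 0. ] w 0.0 ff 0.0
w [0.575 0.286 0.081 0.02  0.018] 0.009
s [ 0.576  0.288  0.088 -0.024  0.001] 0.095
t [0.573 0.284 0.084 0.041 0.005] 0.062
w [0.506 0.233 0.083 0.014 0.004] 0.033
s [ 0.501  0.24   0.087  0.017 -0.032] 0.102
t [0.507 0.233 0.081 0.    0.   ] 1.0
green [263.1 135.1] 276 [0.4238 0.1714 0.06  ]
green [418.4  41.3] 4662 [-0.795   1.4226  0.06  ]
green [488.8 131.2] 51 [0.3257 0.8841 0.06  ]
green [341.7 178.6] 36 [0.4166 0.18   0.06  ]
wrist [263.4 140. ] 0.74 [0.4241 0.1657 0.062 ]
top [265.1 138.3] 0.34 [ 0.7701 -0.0573  0.062 ]
scene [341.8 179.5] 0.53 [0.4247 0.1754 0.062 ]
```

View pics/c23.png

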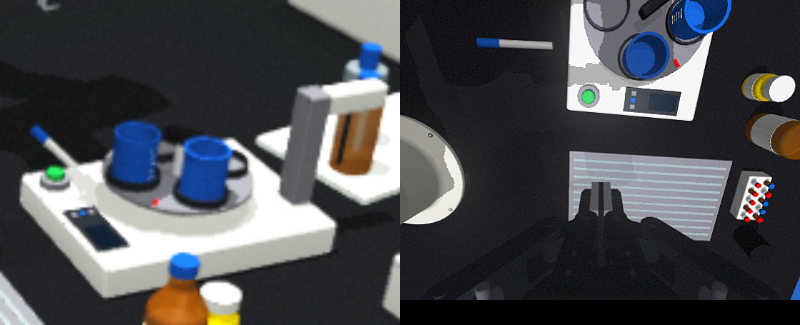

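Left panel: both beakers stand mouth up in their wells on the seated rack. Right panel: the green key shows at (263,135) and the mat is empty. Now press the key at (0.424,0.171).

>>> drive_tool([
  [0,22,-12,0,0,0,0],
  [0,21.5,-11,0,0,0,0],
  [0,0,0,55,0,0,0],
  [0,0,0,55,0,0,0],
  [0,0,0,50,0,0,0],
  [0,0,0,38,0,0,0],
  [0,0,0,0,0,0,0],
  [0,0,0,0,0,0,0],
])

```text
t: 57.98
ee_pos: [0.4248, 0.1713, 0.0802]
tool_rot: [0.707, 0.707, 0.0, 0.0]
contact_force: [0.2, 0.3, 0.3]
gripper_width: 0.001
finger_force: 0.0
```

Run:
```python
from h import *
o=state();w=cam("wrist")
hsv=cv2.cvtColor(w["f"],cv2.COLOR_BGR2HSV); m=cv2.inRange(hsv,(50,120,60),(80,255,255))
n,lb,st,ce=cv2.connectedComponentsWithStats(m)
for i in range(1,n):
    if st[i,4]>20: print(ce[i].round(1),st[i],at_z(w,ce[i],.061).round(4))
for d in pinpoint("wrist","start_top"): print(np.round(d["uv"],1),round(d["conf"],2),np.round(at_z(w,d["uv"],.062),4))
```

```text
t 57.975 p [0.4248 0.1713 0.0802] x [0.001 1.    0.   ] y [ 1.    -0.001  0.001] z [ 0.001  0.    -1.   ] j [0.25 0.45 1.89 0.   0.8  0.25] F [0.2 0.3 0.3] w 0.0 ff 0.0
[281.9 233.9] [265 219  35  31 806] [0.4243 0.1698 0.061 ]
[282.8 235.9] 0.78 [0.4249 0.1687 0.062 ]
```

Centred. Press.

>>> drive_tool([
  [0,-1,0,12,0,0,0],
  [0,0,0,6,0,0,0],
  [0,0,0,3,0,0,0],
  [0,0,0,3,0,0,0],
  [0,0,0,0,0,0,0],
  [0,0,0,0,0,0,0],
])

```text
t: 58.82
ee_pos: [0.4242, 0.17, 0.0552]
tool_rot: [0.707, 0.707, 0.0, 0.0]
contact_force: [0.1, 0.4, -0.3]
gripper_width: 0.001
finger_force: 0.0
```

```bash
python3 -c "
from h import *
state()"
```

```text
t 58.825 p [0.4242 0.17   0.0552] x [0.001 1.    0.   ] y [ 1.    -0.001  0.   ] z [ 0.  0. -1.] j [0.25 0.49 1.91 0.   0.73 0.25] F [ 0.1  0.4 -0.3] w 0.0 ff 0.0
```

>>> drive_tool([
  [0,0,0,2,0,0,0],
  [0,0,0,0,0,0,0],
])

```text
t: 59.08
ee_pos: [0.4241, 0.17, 0.0531]
tool_rot: [0.707, 0.707, -0.0, -0.0]
contact_force: [0.4, -0.6, -0.2]
gripper_width: -0.001
finger_force: 0.0
```

>>> drive_tool([
  [0,0,0,2,0,0,0],
  [0,0,0,0,0,0,0],
])

```text
t: 59.32
ee_pos: [0.424, 0.1699, 0.051]
tool_rot: [0.707, 0.707, -0.0, -0.0]
contact_force: [0.6, 0.1, 1.0]
gripper_width: -0.005
finger_force: 0.0
```

Run:
```python
from h import *
o=state();w=cam("wrist")
hsv=cv2.cvtColor(w["f"],cv2.COLOR_BGR2HSV); m=cv2.inRange(hsv,(50,120,60),(80,255,255))
n,lb,st,ce=cv2.connectedComponentsWithStats(m)
for i in range(1,n):
    if st[i,4]>20: print(ce[i].round(1),st[i],at_z(w,ce[i],.061).round(4))
print(proj(w,o["ee_pos"]))
```

```text
t 59.325 p [0.424  0.1699 0.051 ] x [ 0.001  1.    -0.   ] y [ 1.    -0.001 -0.   ] z [-0. -0. -1.] j [0.25 0.5  1.92 0.   0.72 0.25] F [0.6 0.1 1. ] w -0.0 ff 0.0
[284.5 247.3] [264 233  40  32 711] [0.425  0.1729 0.061 ]
[282.77825222 244.32425047]
```

>>> drive_tool([
  [0,0,0,1.5,0,0,0],
  [0,0,0,0,0,0,0],
])

```text
t: 59.62
ee_pos: [0.424, 0.17, 0.0496]
tool_rot: [0.707, 0.707, -0.0, -0.0]
contact_force: [0.4, -0.2, 0.8]
gripper_width: 0.003
finger_force: 0.0
```

>>> drive_tool([
  [0,0,0,1.5,0,0,0],
  [0,0,0,0,0,0,0],
])

```text
t: 59.88
ee_pos: [0.4241, 0.17, 0.0481]
tool_rot: [0.707, 0.707, -0.0, -0.0]
contact_force: [1.3, 0.1, -0.8]
gripper_width: 0.0
finger_force: 0.0
```

>>> drive_tool([
  [0,0,0,1.5,0,0,0],
  [0,0,0,0,0,0,0],
])

```text
t: 60.12
ee_pos: [0.424, 0.1699, 0.0465]
tool_rot: [0.707, 0.707, -0.0, -0.0]
contact_force: [-0.4, 0.9, 0.6]
gripper_width: -0.005
finger_force: 0.0
```

No contact yet. My picture views are used up, so I'll inspect numerically: the green mask around the fingertips, plus triangulation of the key.

Run:
```python
from h import *
o=state();w=cam("wrist");f=w["f"]
hsv=cv2.cvtColor(f,cv2.COLOR_BGR2HSV); m=cv2.inRange(hsv,(45,100,40),(85,255,255))
print("tcp",proj(w,o["ee_pos"]))
for r in range(222,300,4): print(r,"".join("G" if m[r,c] else ("#" if f[r,c].max()<60 else ("+" if f[r,c].max()<140 else ".")) for c in range(240,330,2)))
# predicted key outline at rest & pressed
a=np.linspace(0,2*np.pi,30)
for z in(.062,.057):
    P=np.array([proj(w,(.424+.012*np.cos(t),.170+.012*np.sin(t),z)) for t in a]);print(z,P.min(0).round(),P.max(0).round())
```

```text
t 60.125 p [0.424  0.1699 0.0465] x [ 0.001  1.    -0.   ] y [ 1.    -0.001 -0.   ] z [-0. -0. -1.] j [0.25 0.51 1.92 0.   0.71 0.25] F [-0.4  0.9  0.6] w -0.0 ff 0.0
tcp [282.77816999 244.32423318]
222 ...........++++..............+++++...........
226 .........+++....................++++.........
230 ........++.........................++........
234 .......+.........GGGGGGGGG++........++.......
238 ......+.......+GGGGGGGGGGGGGG+.......+.......
242 ......+......+GGGGGGGGGGGGGGGGG+.............
246 ............+GGGGGGGGGGGGGGGGGGG.............
250 ...........+GGGGGGGGGGGGGGGGGGGG+.....+......
254 ...........+GGGGGGGGGGGGGGGGGGGG+............
258 ............GG.....++++.....GGGG.............
262 .............G.....++++.+...GGGG.............
266 .........+++++.....++++.+...+++++............
270 .......+++++++...+.++++..+..+++++++..........
274 .......#++++++.....++++.....+++++++..........
278 ++++++++++++++.....++++...+.+++++++..........
282 ++++++++++++++..+..++++.....++++++++.........
286 ++++++++++++++.++..++++...+++++++++++++++++++
290 +++++++++++++.+..+.++++..+...++++++++++++++++
294 +++++++++++++......#++#......++++++++++++++++
298 ++++++++++++++#+#..#++#..##++++++++++++++++++
0.062 [262. 237.] [304. 275.]
0.057 [262. 233.] [303. 270.]
```

The visible fingertips end at about row 257, while the nominal TCP is at row 244, so the tips have not reached the key yet. I'll continue in small steps, watching the force.

>>> drive_tool([
  [0,0,0,2,0,0,0],
  [0,0,0,0,0,0,0],
])

```text
t: 60.42
ee_pos: [0.424, 0.1699, 0.0445]
tool_rot: [0.707, 0.707, -0.0, -0.0]
contact_force: [-0.3, 0.1, -0.1]
gripper_width: -0.001
finger_force: 0.0
```

>>> drive_tool([
  [0,0,0,2,0,0,0],
  [0,0,0,0,0,0,0],
])

```text
t: 60.68
ee_pos: [0.424, 0.1699, 0.0425]
tool_rot: [0.707, 0.707, -0.0, -0.0]
contact_force: [-0.4, 0.3, -0.7]
gripper_width: 0.0
finger_force: 0.0
```

Run:
```python
from h import *
o=state();w=cam("wrist");f=w["f"]
hsv=cv2.cvtColor(f,cv2.COLOR_BGR2HSV); m=cv2.inRange(hsv,(45,100,40),(85,255,255))
for r in range(222,272,4): print(r,"".join("G" if m[r,c] else ("#" if f[r,c].max()<60 else ("+" if f[r,c].max()<140 else ".")) for c in range(240,330,2)))
M=np.eye(4);M[:3,:3]=R.from_quat(o["tool_rot"]).as_matrix();M[:3,3]=o["ee_pos"]
for s in(0,5,10,15,20):
    print(s,[proj(w,(M@[x,0,-s/1000,1])[:3]).round(0).tolist() for x in(-.011,0,.011)])
```

```text
t 60.675 p [0.424  0.1699 0.0425] x [ 0.001  1.    -0.   ] y [ 1.    -0.001 -0.   ] z [-0. -0. -1.] j [0.25 0.52 1.92 0.   0.7  0.25] F [-0.4  0.3 -0.7] w 0.0 ff 0.0
222 ............++++++++++...+++++++.............
226 ..........++++.................++++..........
230 ........+++.......................++.........
234 .......++...........................+........
238 .......+........+GGGGGGGGGGG+........+.......
242 ......+.......GGGGGGGGGGGGGGGG........+......
246 .....+.......GGGGGGGGGGGGGGGGGGG......+......
250 .....+..+..+GGGGGGGGGGGGGGGGGGGG.............
254 ...........+GGGGGGGGGGGGGGGGGGGG+............
258 ...........+GG.....++++..++.GGGGG.....+......
262 ............GG...+.++++.....GGGGG............
266 .........+++++.++..++++.....+++++............
270 .......+++++++.+...++++.....+++++++..........
0 [[283.0, 260.0], [283.0, 244.0], [283.0, 228.0]]
5 [[283.0, 264.0], [283.0, 248.0], [283.0, 231.0]]
10 [[283.0, 268.0], [283.0, 252.0], [283.0, 235.0]]
15 [[283.0, 273.0], [283.0, 256.0], [283.0, 238.0]]
20 [[283.0, 277.0], [283.0, 260.0], [283.0, 242.0]]
```

>>> drive_tool([
  [0,0,0,1.5,0,0,0],
  [0,0,0,0,0,0,0],
])

```text
t: 60.98
ee_pos: [0.4241, 0.17, 0.0411]
tool_rot: [0.707, 0.707, -0.0, -0.0]
contact_force: [-0.4, -0.2, 0.5]
gripper_width: 0.001
finger_force: 0.0
```

>>> drive_tool([
  [0,0,0,1.5,0,0,0],
  [0,0,0,0,0,0,0],
])

```text
t: 61.22
ee_pos: [0.4241, 0.17, 0.0396]
tool_rot: [0.707, 0.707, -0.0, -0.0]
contact_force: [-0.4, -0.6, -0.1]
gripper_width: 0.001
finger_force: 0.0
```

Run:
```python
from h import *
o=state();w=cam("wrist");f=w["f"];cv2.imwrite("pics/w30.png",f);s=cam("scene");cv2.imwrite("pics/s30.png",s["f"])
fs=s["f"]
# scene crop around key, coarse text
u=proj(s,(.424,.17,.06)).astype(int);print("key at scene px",u)
hs=cv2.cvtColor(fs,cv2.COLOR_BGR2HSV);g=cv2.inRange(hs,(45,100,40),(85,255,255))
for r in range(u[1]-30,u[1]+16,2): print(r,"".join("G" if g[r,c] else ("#" if fs[r,c].max()<50 else ("+" if fs[r,c].max()<150 else ".")) for c in range(u[0]-35,u[0]+36)))
```

```text
t 61.225 p [0.4241 0.17   0.0396] x [ 0.001  1.    -0.   ] y [ 1.    -0.001 -0.   ] z [-0. -0. -1.] j [0.25 0.52 1.93 0.   0.69 0.25] F [-0.4 -0.6 -0.1] w 0.0 ff 0.0
key at scene px [340 180]
150 #############################################+#########################
152 #############################+###############++########################
154 #############################++##############+++#######################
156 ##############################+#############+++++######################
158 ############################################+++++###############+++++++
160 ###########################++##+##########++##++++###########++..++++++
162 ###########################...++################+###########+.+++++++++
164 ###########################++...#############################+....+++++
166 ##############################+.+############################+++.......
168 ################################++++########################+++++++++++
170 ################################+++++####+#################+++++...+.++
172 ################################++.+#####..+#############+++++++...+.++
174 ################################++.+####+....+#######+++++++++++......+
176 ################################++++#####+..............+++++++++......
178 ############################+++++++++++G...............+++#++++++......
180 ########################.........+GGGGGGG++.............++##+++++.....+
182 #######################+.......+.....++++++..............+#####++++++++
184 #######################+.......++++++++++++...............+++##########
186 #######################+....................................+++++++++++
188 #######################........................................++......
190 #######################...........................................+++..
192 #######################+..........................+++.................+
194 #########################+...............++++++..++.++.................
```

Run:
```python
from h import *
for n in("s23","s30"):
    fs=cv2.imread(f"pics/{n}.png");hs=cv2.cvtColor(fs,cv2.COLOR_BGR2HSV);g=cv2.inRange(hs,(45,100,40),(85,255,255))
    print(n)
    for r in range(168,190): print(r,"".join("G" if g[r,c] else ("#" if fs[r,c].max()<50 else ("+" if fs[r,c].max()<150 else ".")) for c in range(320,365)))
s=cam("scene")
for z in(.04,.05,.057,.062,.07,.08): print(z,proj(s,(.424,.17,z)).round(1))
```

```text
s23
168 #################++....+#####################
169 ###################+....++##################+
170 ####################+.....+################++
171 #####################+....++##############++.
172 ######################+.....+#############+.+
173 #######################+.....+###########++++
174 ########################+.....+#####+++..++++
175 #########################+.....+++........+++
176 ###################GGGGGG#+..............++++
177 ##################GGGGGGG+...............++#+
178 #############+++++GGGGGGGG...............++#+
179 #########+........GGGGGGGG...............++#+
180 ########+..........GGGGGGG...............++##
181 ########+..........GGGGGG+................+##
182 ########+.......+.....+...................+##
183 ########+.......+++.......++..............++#
184 ########+.......++++++++++++...............++
185 ########+.........++++++++..................+
186 ########+....................................
187 ########+....................................
188 ########+....................................
189 ########..................................
[... 523 characters left out ...]
##+++++++++++G...............+++#+
179 #########+........GGGGGGGG+..............++#+
180 #########.........+GGGGGGG++.............++##
181 ########+..........GGGGGG+++.............++##
182 ########+.......+.....++++++..............+##
183 ########+.......+++.....++++..............++#
184 ########+.......++++++++++++...............++
185 ########+.........+++++++++.................+
186 ########+....................................
187 ########+....................................
188 ########.....................................
189 ########.....................................
0.04 [339.7 185.7]
0.05 [339.9 183. ]
0.057 [340.1 181.1]
0.062 [340.2 179.7]
0.07 [340.4 177.5]
0.08 [340.7 174.8]
```

The scene picture shows the fingertips right at the key's top, so the tips do end about 20 mm short of the nominal TCP. I'll continue gently.

>>> drive_tool([
  [0,0,0,1.5,0,0,0],
  [0,0,0,0,0,0,0],
])

```text
t: 61.62
ee_pos: [0.4242, 0.17, 0.0381]
tool_rot: [0.707, 0.707, 0.0, 0.0]
contact_force: [0.6, -0.7, 1.9]
gripper_width: -0.001
finger_force: 1.0
```

>>> drive_tool([
  [0,0,0,1.5,0,0,0],
  [0,0,0,0,0,0,0],
])

```text
t: 61.88
ee_pos: [0.4242, 0.17, 0.0366]
tool_rot: [0.707, 0.707, 0.0, 0.0]
contact_force: [-0.9, 0.2, 4.0]
gripper_width: 0.002
finger_force: 1.6
```

>>> drive_tool([
  [0,0,0,1,0,0,0],
  [0,0,0,0,0,0,0],
])

```text
t: 62.12
ee_pos: [0.4242, 0.17, 0.0356]
tool_rot: [0.707, 0.707, 0.0, 0.0]
contact_force: [0.1, 0.4, 3.7]
gripper_width: -0.003
finger_force: 1.9
```

Contact, and the spring force is rising. Press on to the stop.

>>> drive_tool([
  [0,0,0,1,0,0,0],
  [0,0,0,0,0,0,0],
])

```text
t: 62.38
ee_pos: [0.4242, 0.17, 0.0346]
tool_rot: [0.707, 0.707, 0.0, 0.0]
contact_force: [-0.0, -0.3, 4.0]
gripper_width: -0.0
finger_force: 2.2
```

>>> drive_tool([
  [0,0,0,1,0,0,0],
  [0,0,0,0,0,0,0],
])

```text
t: 62.62
ee_pos: [0.4243, 0.17, 0.034]
tool_rot: [0.707, 0.707, 0.0, 0.0]
contact_force: [-1.0, -0.8, 16.4]
gripper_width: 0.0
finger_force: 8.2
```

>>> drive_tool([
  [0,0,0,0.7,0,0,0],
  [0,0,0,0,0,0,0],
])

```text
t: 62.88
ee_pos: [0.4243, 0.17, 0.0338]
tool_rot: [0.707, 0.707, 0.0, 0.0]
contact_force: [-3.9, -1.2, 30.4]
gripper_width: -0.002
finger_force: 15.2
```

Pressed home against the stop. Release and retreat, then check everything before handing in.

>>> drive_tool([
  [0,0,0,-5,0,0,0],
  [0,0,0,-10,0,0,0],
  [0,0,0,-50,0,0,0],
  [0,0,0,-55,0,0,0],
  [0,0,0,-55,0,0,0],
  [0,-40,0,-40,0,0,0],
  [0,0,0,0,0,0,0],
  [0,0,0,0,0,0,0],
])

```text
t: 63.88
ee_pos: [0.4236, 0.13, 0.2477]
tool_rot: [0.708, 0.707, -0.0, -0.0]
contact_force: [0.6, 0.2, 0.0]
gripper_width: 0.001
finger_force: 0.0
```

Run:
```python
from up import *
o=state();w=cam("wrist");t=cam("top");s=cam("scene")
for x0 in((.5757,.2851,.081),(.5066,.2334,.081)): print(fit_up([w],x0),fit_up([s],x0))
for c,n in((t,"top"),(s,"scene")):
    for d in regions_of(n,"beaker0"):
        m=d["region"];ys,xs=np.nonzero(m);print(n,round(d["conf"],2),np.median(c["f"][m],axis=0),np.round(at_z(c,(xs.mean(),ys.mean()),.04),3))
fs=s["f"];hs=cv2.cvtColor(fs,cv2.COLOR_BGR2HSV);g=cv2.inRange(hs,(45,100,40),(85,255,255))[170:190,320:365];print("key rows",np.nonzero(g.any(1))[0]+170,(g>0).sum())
```

```text
t 63.875 p [0.4236 0.13   0.2477] x [0.002 1.    0.   ] y [ 1.    -0.002 -0.001] z [-0.001  0.    -1.   ] j [0.16 0.19 1.7  0.   1.25 0.16] F [0.6 0.2 0. ] w 0.0 ff 0.0
(array([0.576, 0.285, 0.08 , 0.012, 0.021]), np.float64(0.014)) (array([ 0.576,  0.288,  0.088, -0.024,  0.001]), np.float64(0.095))
(array([ 0.506,  0.231,  0.091,  0.003, -0.048]), np.float64(0.011)) (array([ 0.504,  0.237,  0.086, -0.012,  0.001]), np.float64(0.105))
top 0.93 [36. 34. 34.] [ 0.655 -0.545  0.04 ]
top 0.89 [114.  52.  22.] [0.512 0.25  0.04 ]
top 0.88 [32.  30.  29.5] [ 0.808 -0.175  0.04 ]
top 0.79 [156.   75.5  32.5] [0.582 0.306 0.04 ]
top 0.75 [221. 226.  78.] [ 0.263 -0.291  0.04 ]
top 0.62 [36. 34. 34.] [ 0.73  -0.296  0.04 ]
scene 0.9 [152.  65.  19.] [0.458 0.385 0.04 ]
scene 0.75 [21. 19. 19.] [ 0.736 -0.295  0.04 ]
scene 0.73 [138.  141.5   3. ] [ 0.273 -0.29   0.04 ]
scene 0.71 [21. 20. 19.] [ 0.815 -0.175  0.04 ]
scene 0.6 [21. 19. 19.] [ 0.662 -0.543  0.04 ]
scene 0.58 [144.  62.  18.] [0.383 0.327 0.04 ]
key rows [176 177 178 179 180 181] 41
```

Both beakers are in, the key has sprung back, and no blue beaker is left on the mat. Handing in.

```bash
python3 -c "
from plant import *
print(hand_in())"
```

```text
the job is handed in; nothing more can be done
None
```

The job is done and handed in at about 64 s: the rack is home in the hub, both washed beakers stand mouth up in wells 0 and 3, and the start key was pressed to its stop and sprang back.

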